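Clear the little pile on the serving board

ROBOT

A 6-joint arm with a two-finger parallel gripper is mounted at the origin on a cart in front of the work surface, level with it; the furniture and walls round the work are solid. World frame = base frame: x ahead of the robot, y to its left, z up, the work surface at z = 0. Lengths are in m, angles in rad, forces in N, time in s.
With the tool pointing down it reaches from about 0.35 to 0.775 m from the base axis. Payload 5.5 kg.
Tool frame: the origin (TCP) lies at the very end of the fingers, on their centre line; the grasp point (between the pads) lies 19 mm behind it; z points along the fingers, y is the line along which they close (so a half turn about z gives the same grasp; the last joint's range is limited). The gripper opens to 85 mm and grips with 20 to 120 N. Pads are 22 mm wide; open, the fingers measure 114 mm over their backs; the gripper's body (76 mm by 85 mm) begins 54 mm behind the grasp point. The pads swing forward as they close: fully open they stand 13 mm farther back than shut.
Start: joints at [1.207, 0.313, 0.046, 1.304, 0, 1.431], TCP at [0.128, 0.561, 0.192] pointing down, gripper open.
Joint ranges: [-2.76, 2.76], [-0.86, 1.69], [-1.03, 1.26], [-2.2, 2.34], [-1.47, 1.5], [-3.14, 3.14]. Speed limits (rad/s): [2.57, 2.57, 3.14, 3.14, 3.14, 3.14].

INTERFACE

Orientations are given as a unit quaternion [w, x, y, z].
In Python, from workcell import get_state, read_camera, hand_in gives the robot as it stands.
- The arm moves only by the tool send_rows, never from a script. Its argument "increments" is a list of rows, each an object of numbers: "dx", "dy", "dz": the shift along the world's x, y, z in units of 25 mm (1.0 is 25 mm); "roll": the turn about the world's z in units of 8 degrees (1.0 is 8 degrees); "claw": the opening, from -1 (shut) to 1 (fully open). In form: [{"dx": .., "dy": .., "dz": .., "roll": .., "claw": ..}, ...]. A call has exactly 5 rows; each row is the pose to reach, as a shift and turn from the pose commanded when the call began; what a row does not reach only later rows make up. A row lasts 1/8 s, in which the tool goes at most 62.5 mm and 10.7 degrees, less where a joint would pass 70% of its speed; a pose out of reach is approached as far as the arm can. A call with a gripper value outside its range is refused whole. The fingers move at their own pace and stop on an object; "grip_force" is the grip in N (left out, the last holds). Time passes only in rows, so rows that repeat a pose let the fingers close, or fill a call up. It gives the time, the measured TCP pose, the force, the opening and the grip force at its end, in the units of the state.
- get_state(): the state, without advancing time (a new reading comes with each control period).
- read_camera(name): name is "scene" or "top" or "wrist"; returns a dict with "image" (384x512x3 uint8, blue, green, red), "fx", "fy", "cx", "cy" (pixels), "world_to_cam" (4x4, takes a point from world to camera coordinates). Camera axes: x right, y up, looking along -z (the intrinsics and any distortion apply to the point x, -y, -z); pixel columns grow to the right and rows downward; lengths in m; the calibration is good to about 2 mm. A picture is of the moment at which its call begins. There is no depth.
- hand_in(): hands the job in; it is judged then, once.
The state is a dict: "clock": time; "joint_pos": joint angles; "qvel": joint speeds; "tau": joint torques, N m; "tcp_pos": TCP position; "orientation": TCP orientation; "wrist_force": force on the tool from outside, world axes, zero at the start; "ft_torque": the same for the moment, N m; "finger_gap": finger opening in m; "grip_force": force on a finger pad.
Only numpy, scipy, OpenCV 4.12 (cv2) and the standard library are available. Lean on these libraries where they do the work, as an engineer would, in place of code of your own. Each camera call takes 0.05 s, during which the arm holds its last target. There are 200 camera calls.

TASK

Take apart the little pile between sink and hob: lay the teaspoon lengthways in the middle of the green mat, put the white round tin in the middle of the cork coaster and the dark grey timer in the middle of the blue coaster, never tipping either over, and lean the emptied wooden board lengthways, striped face up, squarely in the middle of the black board rest with its lower end down against the lip. Leave the small fork and the small black tin where they are.

Things in the scene. Friction and masses are not known exactly. Their poses are not given: they have to be found in the camera images.
- teaspoon: loose teaspoon, black handle and steel bowl, 130 x 26 x 11 mm, 20 g; at the start it lies on top of the pile, bridging tin and timer along the board. Origin at the centre of its underside, x along its length, z up.
- spice_tin: loose round off-white tin, closed lid, diameter 62, height 25 mm; at the start it stands on one end of the board (either). Origin at the centre of its underside, z up.
- kitchen_timer: loose round dark grey kitchen timer, diameter 60, height 25 mm (gripped round its sides; its cap does not turn); at the start it stands on the other end of the board, 80 mm centre to centre from the tin. Origin at the centre of its underside, z up.
- board: loose narrow wooden serving board with two thin dark cross stripes on its upper face, 170 (x) x 64 (y) x 16 (z) mm, 0.18 kg; at the start flat on the worktop under the tin, timer and teaspoon. Origin at the centre of its underside, x along its length, z out of the striped face. Either end may go down in the rest.
- spoon_mat: fixed flat green mat, 160 (x) x 60 (y) x 5 mm, to the robot's left. Origin at the centre of its underside, x along its length. Place of the teaspoon (either end first).
- cork_coaster: fixed flat cork coaster, diameter 90, 8 mm thick. Origin at the centre of its underside. Place of the white tin. It and the blue coaster may change places.
- blue_coaster: fixed flat blue coaster, diameter 90, 8 mm thick. Origin at the centre of its underside. Place of the timer.
- board_rest: fixed black metal rest, 84 mm wide (y), 94 mm high; origin on the worktop under its middle. A back plate 46 mm wide (fingers pass beside it) rises 45 deg towards +x, away from the robot; a lip at its foot stands 20 mm off it. A board seated on plate and lip has its underside centre at (0.005, 0, 0.074) m, its length along (0.707, 0, 0.707), upper face towards (-0.707, 0, 0.707) in this frame.
- cake_fork: loose small fork, black handle and steel tines, 145 x 20 x 11 mm, lying at the left beyond the mat: leave alone. Origin at the centre of its underside.
- black_tin: loose small black rectangular tin, 50 x 54 x 21 mm, standing at the right: leave alone. Origin at the centre of its underside.
There are look-alikes about, which are no part of the job. There is more than one size of the spice_tin; the one meant has the size given above.

How it is judged:
By the outcome, as a careful person would: the job done as asked, in the order asked, and still so for the second after the job is handed in, with the robot touching nothing.
It also fails if it takes over 104 s, if anything falls off the work surface, if the arm or the gripper's body presses on something with over 40 N, if the wrist force passes 120 N, or if a joint passes its speed limit or range.

## Working session

There is one attempt and no reset: what is moved stays moved. The work goes in short steps, Python scripts to look and compute and a tool call to move; the robot and the scene stay as the last step left them, time stands still between calls to the robot, and variables do not carry over. Pictures are saved under pics/ and viewed, at most 14 in all, crops included, and the job is handed in when it is done.

Besides the shell and the picture viewer there is one more tool, called after "Request:" as name([rows], argument=value, ...), one row to a line, values as JSON. send_rows: Moves the arm, as the interface text tells. Its arguments: {"type":"object","properties":{"increments":{"type":"array","items":{"type":"object","properties":{"dx":{"type":"number"},"dy":{"type":"number"},"dz":{"type":"number"},"roll":{"type":"number"},"claw":{"type":"number"}}}},"grip_force":{"type":"number"}},"required":["increments"]}

```bash
ls; mkdir -p pics; cat > h.py <<'E'
import numpy as np, cv2
from workcell import get_state, read_camera
def shot(cam,name):
    r=read_camera(cam); cv2.imwrite(f'pics/{name}.png',r['image']); np.save(f'pics/{name}.npy',r,allow_pickle=True); return r
def load(name): return np.load(f'pics/{name}.npy',allow_pickle=True).item()
def ray(r,u,v):
    T=np.array(r['world_to_cam']); R=T[:3,:3]; t=T[:3,3]
    d=np.array([(u-r['cx'])/r['fx'],-(v-r['cy'])/r['fy'],-1.])
    return -R.T@t, R.T@d
def onz(r,u,v,z):
    o,d=ray(r,u,v); return o+d*(z-o[2])/d[2]
def pix(r,p):
    T=np.array(r['world_to_cam']); c=T[:3,:3]@np.array(p)+T[:3,3]
    return np.array([r['cx']+r['fx']*c[0]/-c[2], r['cy']-r['fy']*c[1]/-c[2]])
E
python3 - <<'E'
from h import *
for c in ['scene','top','wrist']:
    r=shot(c,c+'0'); print(c,[k for k in r],r['fx'],r['cx'],r['cy'],{k:r[k] for k in r if 'dist' in k}); print(np.round(r['world_to_cam'],3))
print(get_state())
a=cv2.imread('pics/scene0.png');b=cv2.imread('pics/top0.png')
E
```

```text
pics
scene ['image', 'fx', 'fy', 'cx', 'cy', 'world_to_cam'] 473.0662800210471 252.36653954283636 193.0194183539434 {}
[[-0.479 -0.878  0.006  0.264]
 [ 0.367 -0.194  0.91  -0.223]
 [-0.798  0.438  0.415 -1.479]
 [ 0.     0.     0.     1.   ]]
top ['image', 'fx', 'fy', 'cx', 'cy', 'world_to_cam'] 491.24489996124606 254.41354983638905 192.75350640938436 {}
[[-0.085 -0.996  0.011  0.044]
 [ 0.897 -0.072  0.436 -0.504]
 [-0.434  0.047  0.9   -1.457]
 [ 0.     0.     0.     1.   ]]
wrist ['image', 'fx', 'fy', 'cx', 'cy', 'world_to_cam'] 279.7962699553025 257.30082618357994 188.32417607688174 {}
[[ 0.223  0.975 -0.001 -0.574]
 [-0.921  0.21  -0.328  0.042]
 [-0.319  0.074  0.945 -0.381]
 [ 0.     0.     0.     1.   ]]
{'clock': 0.15, 'joint_pos': array([1.20740044e+00, 3.13868038e-01, 4.52669356e-02, 1.30358426e+00,
       1.06119259e-05, 1.43119614e+00]), 'qvel': array([-0.00092603, -0.00128329,  0.00269847, -0.00070418,  0.00077413,
        0.00073745]), 'tau': array([ 1.87936108e-03, -4.81065595e+01,  2.98815447e+01,  1.39273598e-02,
       -1.18233716e-04,  4.12700444e-06]), 'tcp_pos': array([0.12746762, 0.56026655, 0.19120194]), 'orientation': array([-1.77973971e-04,  1.11664459e-01,  9.93745725e-01, -6.71350682e-04]), 'wrist_force': array([ 0.34589119, -0.86475709, -0.11515995]), 'ft_torque': array([ 0.06423433, -0.02102   , -0.06196778]), 'grip_force': 0.0, 'finger_gap': 0.08528152811275808}
```

View pics/top0.png

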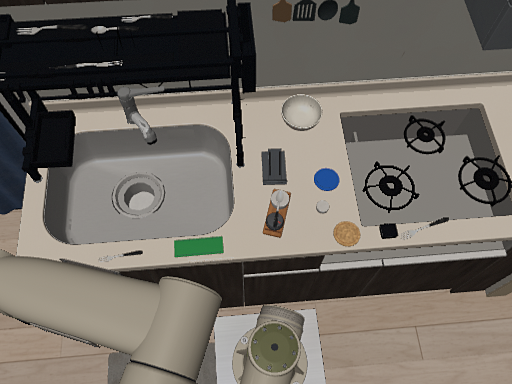

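View pics/scene0.png

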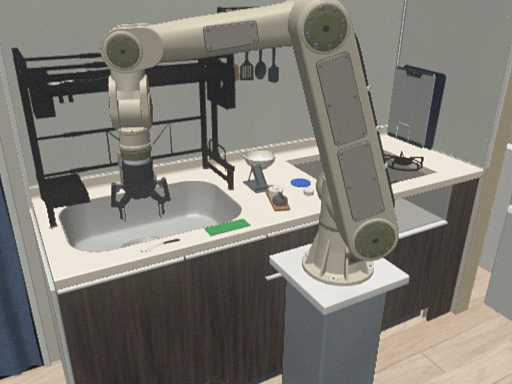

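The top view shows the pile at (277,213), with the white tin at the far end (281,198) and the timer at the near end (275,223). The rest is at (274,167), blue coaster (326,180), cork (347,234), mat (199,247) and black tin (389,231). The small white tin at (322,207) is a look-alike. The scene view agrees.

Candidates:
- White tin: pile (281,198), or the small one at (322,207). I choose the pile one.
- Spoon: on the pile (277,208), or cutlery at (120,256), (425,228) and on the shelf. I choose the pile one.
- Timer: (275,223) only.

Checking these in a close crop.

```bash
python3 - <<'E'
from h import *
a=load('top0')['image'][140:260,165:405]
cv2.imwrite('pics/crop0.png',cv2.resize(a[:, :],None,fx=3.3,fy=3.3,interpolation=cv2.INTER_CUBIC))
r=load('top0')
for n,u,v,z in [('tin',281,198,.041),('smalltin',322,207,.02),('timer',275,223,.041),('blue',326,180,.008),('cork',347,234,.008),('mat',199,247,.005),('rest',274,185,0),('board',277,213,.016)]:
    print(n,onz(r,u,v,z).round(3))
E
```

```text
tin [ 0.515 -0.088  0.041]
smalltin [ 0.48  -0.225  0.02 ]
timer [ 0.426 -0.059  0.041]
blue [ 0.587 -0.256  0.008]
cork [ 0.381 -0.296  0.008]
mat [0.377 0.194 0.005]
rest [ 0.586 -0.074  0.   ]
board [ 0.472 -0.072  0.016]
```

View pics/crop0.png

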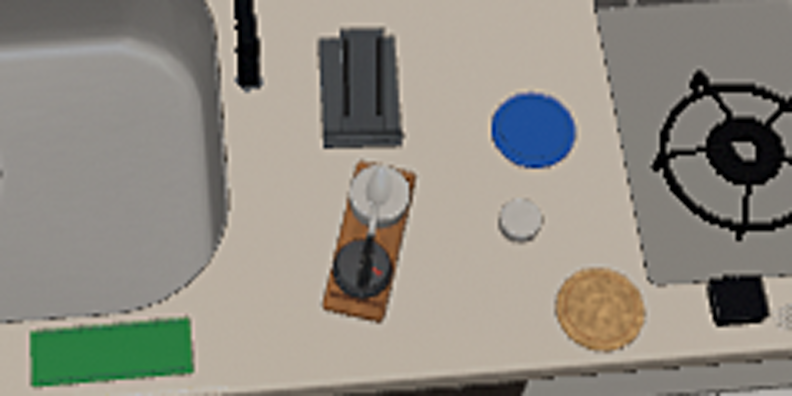

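The crop confirms it. The pile tin is clearly larger than the small white tin at (520,220), and the spoon lies with its bowl on the tin and its handle on the timer. I'll move over the pile for wrist views.

Request:
send_rows([
  {"dx":2,"dy":-1,"dz":1,"roll":0,"claw":1},
  {"dx":4,"dy":-2,"dz":2,"roll":0,"claw":1},
  {"dx":6,"dy":-4,"dz":3,"roll":0,"claw":1},
  {"dx":8,"dy":-6,"dz":4,"roll":0,"claw":1},
  {"dx":9.5,"dy":-8,"dz":5,"roll":0,"claw":1},
])

```text
clock: 0.78
tcp_pos: [0.3488, 0.3806, 0.3063]
orientation: [-0.0, 0.112, 0.994, -0.0]
wrist_force: [0.9, 1.0, 0.3]
finger_gap: 0.0852
grip_force: 0.0
```

Request:
send_rows([
  {"dx":0.5,"dy":-2.4,"dz":0,"roll":0,"claw":1},
  {"dx":1,"dy":-4.8,"dz":0,"roll":0,"claw":1},
  {"dx":1.5,"dy":-7.2,"dz":0,"roll":0,"claw":1},
  {"dx":1.5,"dy":-9.6,"dz":0,"roll":0,"claw":1},
  {"dx":1.5,"dy":-12,"dz":0,"roll":0,"claw":1},
])

```text
clock: 1.4
tcp_pos: [0.3849, 0.0803, 0.306]
orientation: [0.0, 0.112, 0.994, 0.0]
wrist_force: [0.4, -1.3, 0.8]
finger_gap: 0.0857
grip_force: 0.0
```

Request:
send_rows([
  {"dx":0,"dy":-2.4,"dz":0,"roll":0,"claw":1},
  {"dx":0,"dy":-4.8,"dz":0,"roll":0,"claw":1},
  {"dx":0,"dy":-6.5,"dz":0,"roll":0,"claw":1},
  {"dx":0,"dy":-6.5,"dz":0,"roll":0,"claw":1},
  {"dx":0,"dy":-6.5,"dz":0,"roll":0,"claw":1},
])

```text
clock: 2.02
tcp_pos: [0.3849, -0.0802, 0.306]
orientation: [-0.0, 0.112, 0.994, 0.0]
wrist_force: [-0.3, -0.1, -0.2]
finger_gap: 0.0854
grip_force: 0.0
```

```bash
python3 - <<'E'
from h import *
w=shot('wrist','w1'); t=shot('top','t1'); s=shot('scene','s1')
cv2.imwrite('pics/w1s.png',cv2.resize(w['image'],None,fx=1.5,fy=1.5))
E
```

```text
(no output)
```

View pics/w1s.png

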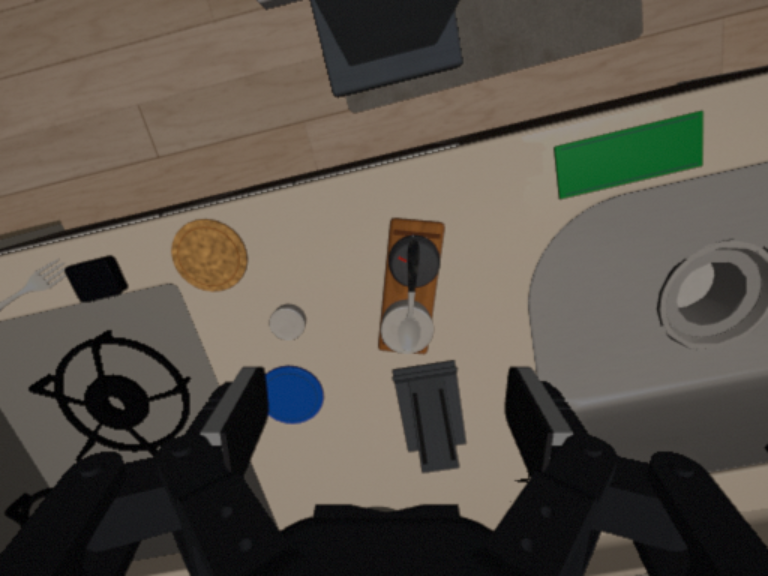

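The wrist view shows everything. In displayed pixels the pile is at (410,285), rest (430,415), blue (292,394), cork (209,254), mat (630,155), the small look-alike tin (287,322) and the black tin (97,277). Measuring by masks next.

```bash
cat > m.py <<'E'
from h import *
def big(m,near=None):
    c,_=cv2.findContours(m.astype(np.uint8),cv2.RETR_EXTERNAL,cv2.CHAIN_APPROX_NONE)
    c=[k for k in c if len(k)>12]
    return max(c,key=cv2.contourArea) if near is None else min(c,key=lambda k:abs(cv2.pointPolygonTest(k,near,True)) if cv2.pointPolygonTest(k,near,True)<0 else -cv2.contourArea(k))
def W(r,c,z): return np.array([onz(r,u,v,z)[:2] for u,v in c.reshape(-1,2)],np.float32)
def hsv(r): return [x.astype(int) for x in cv2.split(cv2.cvtColor(r['image'],cv2.COLOR_BGR2HSV))]
def box(f,r):
    (x,y),(a,b),t=cv2.minAreaRect(W(*f)); 
    if a<b: a,b,t=b,a,t+90
    t=(t+90)%180-90
    print(r,'c',round(x,4),round(y,4),'size',round(a,4),round(b,4),'yaw',round(t,1))
def circ(f,r):
    p=W(*f); (x,y),(a,b),t=cv2.fitEllipse(p); (X,Y),R=cv2.minEnclosingCircle(p)
    print(r,'c',round(x,4),round(y,4),'d',round(a,4),round(b,4),'| enc',round(X,4),round(Y,4),round(2*R,4))
E
python3 - <<'E'
from m import *
P={'w1':dict(tin=(.52,-.09),),'t1':{}}
for n in ['w1','t1']:
    r=load(n); H,S,V=hsv(r); print(n)
    box((r,big((H>50)&(H<80)&(S>150)&(V>50)),.005),'mat')
    circ((r,big((H>100)&(H<125)&(S>150)&(V>60)),.008),'blue')
    yy,xx=np.indices(H.shape)
    def near(p,z,rad):
        u,v=pix(r,(*p,z)); k=pix(r,(p[0]+rad,p[1],z)); return np.hypot(xx-u,yy-v)<np.hypot(*(k-[u,v]))
    q=near((.381,-.296),.008,.06); circ((r,big(q&(S>90)&(H<30)),.008),'cork')
    q=near((.475,-.074),.016,.12); box((r,big(q&(S>120)&(H<25)&(V>40)),.016),'board')
    q=near((.515,-.088),.041,.045); circ((r,big(q&(S<40)&(V>110)),.041),'tin')
    q=near((.48,-.225),.02,.04); circ((r,big(q&(S<25)&(V>110)),.02),'small')
    q=near((.426,-.059),.041,.05); circ((r,big(q&(S<60)&(V<75)),.041),'timer')
    for p in [(.515,-.088,.041),(.38,-.296,.008)]:
        u,v=pix(r,p).astype(int); print(p,(u,v),H[v,u],S[v,u],V[v,u])
    u,v=pix(r,(.64,-.07,.05)).astype(int); im=r['image'][v-70:v+70,u-80:u+80]
    cv2.imwrite(f'pics/c_{n}.png',im); print('crop origin',u-80,v-70)
a=cv2.imread('pics/c_w1.png');b=cv2.imread('pics/c_t1.png')
cv2.imwrite('pics/c1.png',np.vstack([cv2.resize(a,None,fx=2.5,fy=2,interpolation=2),cv2.resize(b,None,fx=2.5,fy=2,interpolation=2)])[:600])
w=load('w1'); u,v=pix(w,(.475,-.074,.04)).astype(int); 
c=cv2.resize(w['image'][130:330,220:340],None,fx=3,fy=3,interpolation=2); cv2.imwrite('pics/c2.png',c)
E
```

```text
w1
mat c 0.3803 0.1951 size 0.1564 0.0568 yaw -89.4
blue c 0.5907 -0.2553 d 0.0758 0.088 | enc 0.59 -0.2583 0.0877
cork c 0.3842 -0.295 d 0.0869 0.0883 | enc 0.3843 -0.295 0.0899
board c 0.4552 -0.0655 size 0.1246 0.0614 yaw -18.1
tin c 0.5141 -0.0843 d 0.0578 0.0645 | enc 0.5103 -0.0834 0.072
small c 0.4598 -0.2041 d 0.0295 0.0313 | enc 0.4731 -0.2181 0.0275
timer c 0.4361 -0.0601 d 0.0532 0.0601 | enc 0.4383 -0.061 0.065
(0.515, -0.088, 0.041) (np.int64(269), np.int64(219)) 18 24 129
(0.38, -0.296, 0.008) (np.int64(137), np.int64(168)) 17 150 162
crop origin 212 209
t1
mat c 0.3789 0.1996 size 0.1454 0.0542 yaw -88.9
blue c 0.5901 -0.2621 d 0.0731 0.0862 | enc 0.5898 -0.2574 0.0869
cork c 0.384 -0.2947 d 0.0837 0.0853 | enc 0.3843 -0.2948 0.0885Traceback (most recent call last):
  File "<stdin>", line 11, in <module>
  File "m.py", line 5, in big
    return max(c,key=cv2.contourArea) if near is None else min(c,key=lambda k:abs(cv2.pointPolygonTest(k,near,True)) if cv2.pointPolygonTest(k,near,True)<0 else -cv2.contourArea(k))
           ~~~^^^^^^^^^^^^^^^^^^^^^^^
ValueError: max() iterable argument is empty
```

```bash
python3 - <<'E'
from m import *
r=load('top0'); H,S,V=hsv(r)
yy,xx=np.indices(H.shape)
def near(p,z,rad):
    u,v=pix(r,(*p,z)); k=pix(r,(p[0]+rad,p[1],z)); return np.hypot(xx-u,yy-v)<np.hypot(*(k-[u,v]))
box((r,big((H>50)&(H<80)&(S>150)&(V>50)),.005),'mat')
circ((r,big((H>100)&(H<125)&(S>150)&(V>60)),.008),'blue')
q=near((.475,-.074),.016,.12); box((r,big(q&(S>120)&(H<25)&(V>40)),.016),'board')
q=near((.515,-.088),.041,.045); circ((r,big(q&(S<40)&(V>110)),.041),'tin')
q=near((.426,-.059),.041,.05); circ((r,big(q&(S<60)&(V<75)),.041),'timer')
w=load('w1'); c=cv2.resize(w['image'][135:320,225:345],None,fx=3.2,fy=3.2,interpolation=cv2.INTER_CUBIC)
d=cv2.resize(r['image'][140:245,240:310],None,fx=5.6,fy=5.6,interpolation=cv2.INTER_CUBIC)
h=min(len(c),len(d)); cv2.imwrite('pics/c2.png',np.hstack([c[:h],d[:h]])); print(c.shape,d.shape)
E
```

```text
mat c 0.3787 0.1963 size 0.1539 0.054 yaw -89.4
blue c 0.5898 -0.2571 d 0.0832 0.0842 | enc 0.5899 -0.2572 0.0869
board c 0.4136 -0.0507 size 0.0611 0.0408 yaw 71.1
tin c 0.5175 -0.0877 d 0.0726 0.076 | enc 0.5172 -0.0849 0.0877
timer c 0.4351 -0.0567 d 0.0512 0.0599 | enc 0.4372 -0.0578 0.0676
(592, 384, 3) (588, 392, 3)
```

View pics/c2.png

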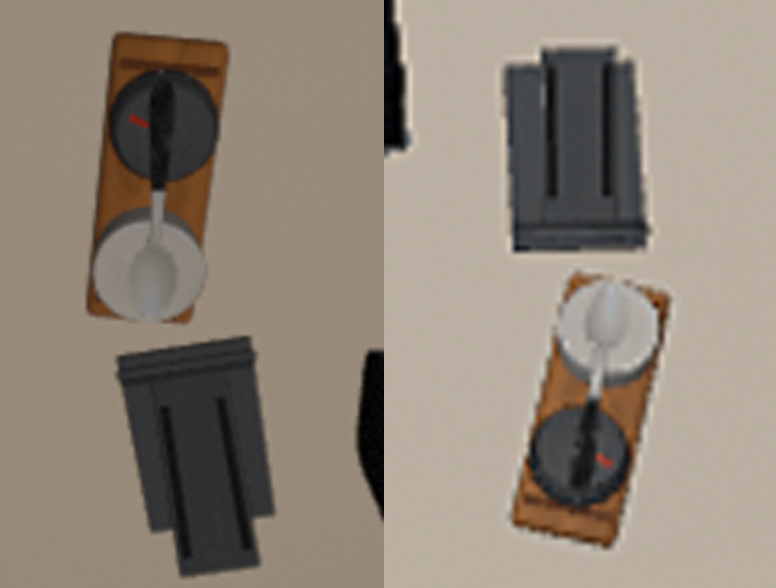

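Left panel (wrist, ×3.2, origin 225,135):
- **Tin top:** centre (150,271).
- **Timer top:** centre (164,124).
- **Board corners:** (115,33), (229,44), (86,316), (193,325).
- **Spoon:** (160,70) to (148,318).
- **Rest:** lip front edge (117,355)–(250,338), plate top (181,577)–(260,566).

The right panel (top view) agrees.

```bash
python3 - <<'E'
from h import *
w=load('w1'); t=load('top0')
L=lambda u,v,z: onz(w,225+u/3.2,135+v/3.2,z)[:2]
R=lambda u,v,z: onz(t,240+(u-384)/5.6,140+v/5.6,z)[:2]
f=lambda *a:print(*[np.round(x,4) for x in a])
f('tin',L(150,271,.041),R(608,325,.041)); f('timer',L(164,124,.041),R(580,454,.041))
b=np.array([L(115,33,.016),L(229,44,.016),L(86,316,.016),L(193,325,.016)]); 
near=(b[0]+b[1])/2; far=(b[2]+b[3])/2; d=far-near
f('board c',b.mean(0),np.hypot(*d),np.degrees(np.arctan2(d[1],d[0])),np.hypot(*(b[0]-b[1])))
b=np.array([R(514,521,.016),R(612,548,.016),R(570,272,.016),R(669,293,.016)]); d=b[2:].mean(0)-b[:2].mean(0)
f('board c',b.mean(0),np.hypot(*d),np.degrees(np.arctan2(d[1],d[0])),np.hypot(*(b[0]-b[1])))
for F,n in((L,((160,70),(148,318))),(R,((582,490),(610,285)))):
    a,c=[F(*p,.048) for p in n]; d=c-a; f('spoon',(a+c)/2,np.hypot(*d),np.degrees(np.arctan2(d[1],d[0])))
# rest: plate top & lip
for F,n in((L,((181,577),(260,566),(117,355),(250,338))),(R,((541,48),(615,48),(511,250),(645,246)))):
    p,q=F(*n[0],.094),F(*n[1],.094); f('plate top',(p+q)/2,np.hypot(*(p-q)),np.degrees(np.arctan2(*(q-p)[::-1])))
    for z in(0,.014,.028):
        p,q=F(*n[2],z),F(*n[3],z); f('lip',z,(p+q)/2,np.hypot(*(p-q)),np.degrees(np.arctan2(*(q-p)[::-1])))
E
```

```text
Traceback (most recent call last):
numpy._core._exceptions._UFuncNoLoopError: ufunc 'multiply' did not contain a loop with signature matching types (dtype('<U3'), dtype('float64')) -> None
```

```bash
cat > g.py <<'E'
from h import *
w=load('w1'); t=load('top0')
L=lambda u,v,z: onz(w,225+u/3.2,135+v/3.2,z)[:2]
R=lambda u,v,z: onz(t,240+(u-384)/5.6,140+v/5.6,z)[:2]
f=lambda *a:print(*[x if isinstance(x,str) else np.round(x,4) for x in a])
f('tin',L(150,271,.041),R(608,325,.041)); f('timer',L(164,124,.041),R(580,454,.041))
b=np.array([L(115,33,.016),L(229,44,.016),L(86,316,.016),L(193,325,.016)]); 
near=(b[0]+b[1])/2; far=(b[2]+b[3])/2; d=far-near
f('board c',b.mean(0),np.hypot(*d),np.degrees(np.arctan2(d[1],d[0])),np.hypot(*(b[0]-b[1])))
b=np.array([R(514,521,.016),R(612,548,.016),R(570,272,.016),R(669,293,.016)]); d=b[2:].mean(0)-b[:2].mean(0)
f('board c',b.mean(0),np.hypot(*d),np.degrees(np.arctan2(d[1],d[0])),np.hypot(*(b[0]-b[1])))
for F,n in((L,((160,70),(148,318))),(R,((582,490),(610,285)))):
    a,c=[F(*p,.048) for p in n]; d=c-a; f('spoon',(a+c)/2,np.hypot(*d),np.degrees(np.arctan2(d[1],d[0])))
for F,n in((L,((181,577),(260,566),(117,355),(250,338))),(R,((541,48),(615,48),(511,250),(645,246)))):
    p,q=F(*n[0],.094),F(*n[1],.094); f('plate top',(p+q)/2,np.hypot(*(p-q)),np.degrees(np.arctan2(*(q-p)[::-1])))
    for z in(0,.014,.028):
        p,q=F(*n[2],z),F(*n[3],z); f('lip',z,(p+q)/2,np.hypot(*(p-q)),np.degrees(np.arctan2(*(q-p)[::-1])))
E
python3 g.py
```

```text
tin [ 0.5156 -0.0836] [ 0.515  -0.0851]
timer [ 0.435  -0.0591] [ 0.4332 -0.0597]
board c [ 0.4775 -0.0714] 0.1689 -18.0113 0.061
board c [ 0.4741 -0.0723] 0.1691 -17.6085 0.0597
spoon [ 0.4724 -0.0728] 0.1395 -14.4377
spoon [ 0.4729 -0.0731] 0.1337 -13.1742
plate top [ 0.6777 -0.0808] 0.0439 86.9849
lip 0 [ 0.5903 -0.0762] 0.0829 85.3417
lip 0.014 [ 0.582  -0.0757] 0.0805 85.3417
lip 0.028 [ 0.5737 -0.0753] 0.0781 85.3417
plate top [ 0.6767 -0.0812] 0.0449 -94.5155
lip 0 [ 0.5883 -0.0766] 0.0837 -92.6603
lip 0.014 [ 0.5813 -0.0752] 0.083 -92.6603
lip 0.028 [ 0.5743 -0.0738] 0.0822 -92.6603
```

Checks against the given sizes: board 169×61 mm, spoon about 134–139 mm before parallax, plate 44–45 mm wide, tin to timer 83 mm. All plausible. I'll go for the spoon at (0.466, -0.0715).

Request:
send_rows([
  {"dx":1.6,"dy":0.2,"dz":-2,"roll":-0.15,"claw":-0.3},
  {"dx":3.24,"dy":0.35,"dz":-4,"roll":-0.15,"claw":-0.3},
  {"dx":3.24,"dy":0.35,"dz":-6,"roll":-0.15,"claw":-0.3},
  {"dx":3.24,"dy":0.35,"dz":-8,"roll":-0.15,"claw":-0.3},
  {"dx":3.24,"dy":0.35,"dz":-8.5,"roll":-0.15,"claw":-0.3},
], grip_force=20)

```text
clock: 2.8
tcp_pos: [0.4636, -0.0695, 0.0909]
orientation: [-0.003, 0.121, 0.993, 0.001]
wrist_force: [0.7, -0.4, -0.3]
finger_gap: 0.03
grip_force: 0.0
```

Request:
send_rows([
  {"dx":0,"dy":0,"dz":-1,"roll":0,"claw":-0.3},
  {"dx":0,"dy":0,"dz":-2,"roll":0,"claw":-0.3},
  {"dx":0,"dy":0,"dz":-2,"roll":0,"claw":-0.3},
  {"dx":0,"dy":0,"dz":-2,"roll":0,"claw":-0.3},
  {"dx":0,"dy":0,"dz":-2,"roll":0,"claw":-0.3},
])

```text
clock: 3.42
tcp_pos: [0.4676, -0.0719, 0.0453]
orientation: [0.001, 0.122, 0.993, -0.0]
wrist_force: [-0.6, 0.0, -0.9]
finger_gap: 0.0301
grip_force: 0.0
```

```bash
python3 - <<'E'
from h import *
w=shot('wrist','w2'); cv2.imwrite('pics/w2s.png',w['image'])
E
```

```text
(no output)
```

View pics/w2s.png

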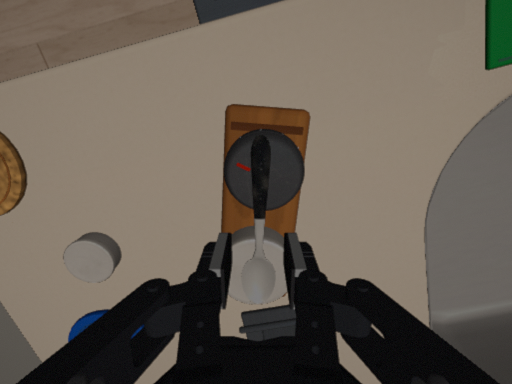

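The spoon runs from (261,140) to (258,295) between the open fingers, with fingertips near (225,240) and (293,240). I'll check where the TCP projects.

```bash
python3 - <<'E'
from h import *
w=load('w2'); p=get_state()['tcp_pos']; print(p,pix(w,p),pix(w,p+[0,0,.019]))
L=lambda u,v,z:onz(w,u,v,z)[:2].round(4)
print('spoon',L(261,138,.049),L(259,302,.043),'neck start',L(260,218,.047),'tin',L(257,265,.041),'timer',L(264,170,.041))
E
```

```text
[ 0.46733439 -0.07188757  0.04508168] [257.48562029 217.06544929] [257.52596707 229.53055648]
spoon [ 0.4125 -0.0559] [ 0.5423 -0.0893] neck start [ 0.4676 -0.0701] tin [ 0.509  -0.0827] timer [ 0.4357 -0.0593]
```

Request:
send_rows([
  {"dx":-0.12,"dy":0.05,"dz":-0.06,"roll":0,"claw":-1},
  {"dx":-0.12,"dy":0.05,"dz":-0.06,"roll":0,"claw":-1},
  {"dx":-0.12,"dy":0.05,"dz":-0.06,"roll":0,"claw":-1},
  {"dx":-0.12,"dy":0.05,"dz":-0.06,"roll":0,"claw":-1},
  {"dx":-0.12,"dy":0.05,"dz":-0.06,"roll":0,"claw":-1},
], grip_force=25)

```text
clock: 4.1
tcp_pos: [0.4632, -0.0704, 0.0422]
orientation: [-0.0, 0.122, 0.993, 0.0]
wrist_force: [-0.1, 0.1, 0.0]
finger_gap: 0.0
grip_force: 0.0
```

Request:
send_rows([
  {"dx":0,"dy":0,"dz":0.5,"roll":0,"claw":-1},
  {"dx":0,"dy":0,"dz":1,"roll":0,"claw":-1},
  {"dx":0,"dy":0,"dz":2,"roll":0,"claw":-1},
  {"dx":0,"dy":0,"dz":3,"roll":0,"claw":-1},
  {"dx":0,"dy":0,"dz":4,"roll":0,"claw":-1},
])

```text
clock: 4.72
tcp_pos: [0.4635, -0.0704, 0.1442]
orientation: [0.001, 0.122, 0.993, -0.0]
wrist_force: [0.4, 0.1, -0.2]
finger_gap: 0.0003
grip_force: 0.0
```

```bash
python3 - <<'E'
from h import *
w=shot('wrist','w3'); t=shot('top','t3')
cv2.imwrite('pics/w3s.png',w['image'])
E
```

```text
(no output)
```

View pics/w3s.png

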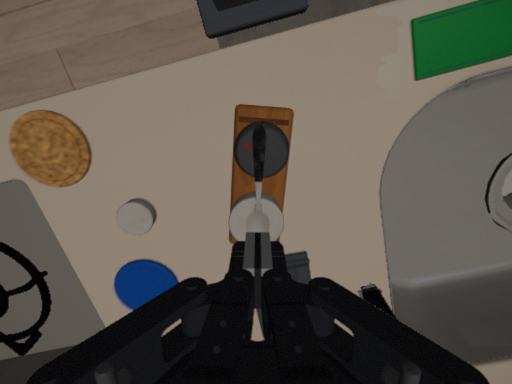

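The gap reads 0 and the spoon still looks to be on the pile, with its handle at (260,150). Zooming on the fingertips.

```bash
python3 - <<'E'
from h import *
s=get_state(); p=s['tcp_pos']
for n in ['w3']:
    w=load(n); q=w['image'].copy()
    for k in (0,.01,.02,.03,.04): print(k,pix(w,p+[-.0,0,k]).round(1))
a=cv2.resize(w['image'][110:345,190:330],None,fx=2.5,fy=2.5,interpolation=2)
t=load('t3'); u,v=pix(t,p).astype(int); print(u,v)
b=cv2.resize(t['image'][v-60:v+58,u-45:u+45],None,fx=5,fy=5,interpolation=2)[:a.shape[0]]
h=min(len(a),len(b));cv2.imwrite('pics/c3.png',np.hstack([a[:h],b[:h]]))
w=load('w3');L=lambda u,v,z:onz(w,u,v,z)[:2].round(4)
print('spoon',L(260,124,.045),L(258,182,.045))
E
```

```text
0 [257.3 221.2]
0.01 [257.3 227.7]
0.02 [257.4 234.9]
0.03 [257.4 242.9]
0.04 [257.4 251.8]
279 198
spoon [ 0.4111 -0.0547] [ 0.4689 -0.0711]
```

View pics/c3.png

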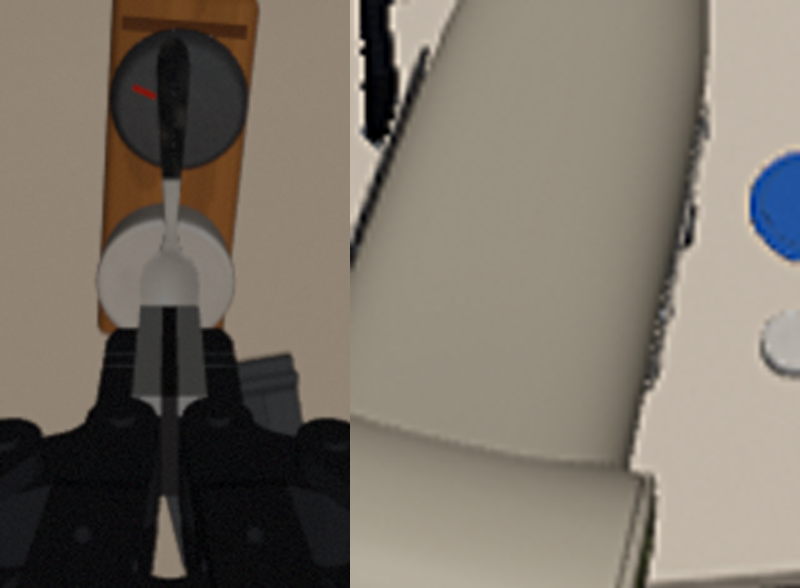

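The shut tips show at about row 233, but the TCP projects to row 221, so the real tips seem higher than reported. I'll check by touching bare worktop beside the pile.

Request:
send_rows([
  {"dx":-1,"dy":-2,"dz":0,"roll":0,"claw":-1},
  {"dx":-1.5,"dy":-3.5,"dz":-1,"roll":0,"claw":-1},
  {"dx":-1.5,"dy":-3.6,"dz":-3,"roll":0,"claw":-1},
  {"dx":-1.5,"dy":-3.6,"dz":-5,"roll":0,"claw":-1},
  {"dx":-1.5,"dy":-3.6,"dz":-5.2,"roll":0,"claw":-1},
])

```text
clock: 5.45
tcp_pos: [0.4223, -0.1586, 0.0093]
orientation: [-0.003, 0.122, 0.992, 0.002]
wrist_force: [-0.0, 0.4, -0.6]
finger_gap: 0.0004
grip_force: 0.0
```

Request:
send_rows([
  {"dx":0,"dy":0,"dz":-0.08,"roll":0,"claw":-1},
  {"dx":0,"dy":0,"dz":-0.16,"roll":0,"claw":-1},
  {"dx":0,"dy":0,"dz":-0.24,"roll":0,"claw":-1},
  {"dx":0,"dy":0,"dz":-0.32,"roll":0,"claw":-1},
  {"dx":0,"dy":0,"dz":-0.4,"roll":0,"claw":-1},
])

```text
clock: 6.08
tcp_pos: [0.4259, -0.1604, 0.0024]
orientation: [0.0, 0.122, 0.993, -0.0]
wrist_force: [-0.1, 0.8, 1.2]
finger_gap: -0.0001
grip_force: 0.0
```

```bash
python3 - <<'E'
from h import *
s=get_state(); p=s['tcp_pos']; print(p,s['wrist_force'])
w=shot('wrist','w4'); print(pix(w,p)); 
w2=load('w2')
a=cv2.resize(w['image'][150:330,170:340],None,fx=2.3,fy=3,interpolation=2)
b=cv2.resize(w2['image'][150:330,170:340],None,fx=2.3,fy=3,interpolation=2)
cv2.imwrite('pics/c4.png',np.hstack([a,b]))
E
```

```text
[ 0.42593887 -0.1604356   0.00240854] [-0.1364246   0.84498715  1.1996797 ]
[257.52863629 217.4985552 ]
```

View pics/c4.png

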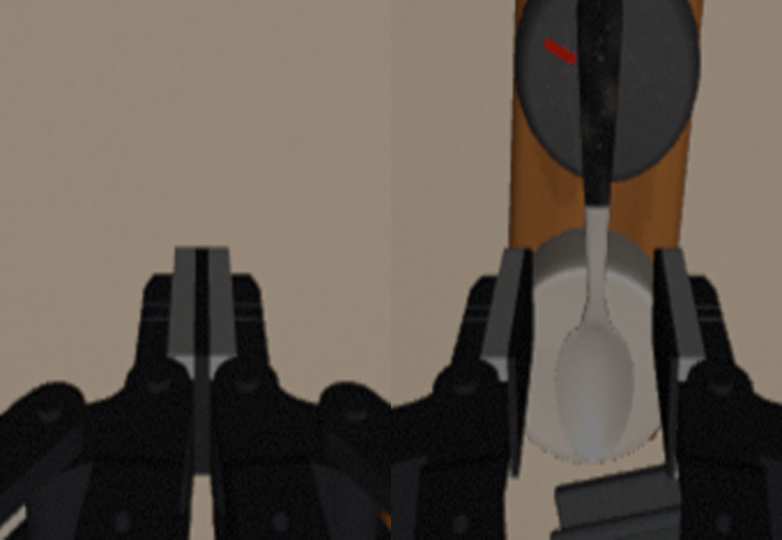

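No contact yet at TCP z 0.0024. The tips show at row 232 with no sign of touching, so I'll go lower gently.

Request:
send_rows([
  {"dx":0,"dy":0,"dz":-0.08,"roll":0,"claw":-1},
  {"dx":0,"dy":0,"dz":-0.16,"roll":0,"claw":-1},
  {"dx":0,"dy":0,"dz":-0.16,"roll":0,"claw":-1},
  {"dx":0,"dy":0,"dz":-0.2,"roll":0,"claw":-1},
  {"dx":0,"dy":0,"dz":-0.2,"roll":0,"claw":-1},
])

```text
clock: 6.75
tcp_pos: [0.4257, -0.1603, -0.0028]
orientation: [-0.0, 0.122, 0.993, 0.0]
wrist_force: [-0.3, -0.6, 0.2]
finger_gap: -0.0001
grip_force: 0.0
```

Request:
send_rows([
  {"dx":0,"dy":0,"dz":-0.08,"roll":0,"claw":-1},
  {"dx":0,"dy":0,"dz":-0.16,"roll":0,"claw":-1},
  {"dx":0,"dy":0,"dz":-0.24,"roll":0,"claw":-1},
  {"dx":0,"dy":0,"dz":-0.24,"roll":0,"claw":-1},
  {"dx":0,"dy":0,"dz":-0.24,"roll":0,"claw":-1},
])

```text
clock: 7.38
tcp_pos: [0.4257, -0.1604, -0.0088]
orientation: [0.0, 0.122, 0.993, 0.0]
wrist_force: [-0.3, 0.1, 0.0]
finger_gap: -0.0002
grip_force: 0.0
```

Request:
send_rows([
  {"dx":0,"dy":0,"dz":-0.08,"roll":0,"claw":-1},
  {"dx":0,"dy":0,"dz":-0.12,"roll":0,"claw":-1},
  {"dx":0,"dy":0,"dz":-0.16,"roll":0,"claw":-1},
  {"dx":0,"dy":0,"dz":-0.16,"roll":0,"claw":-1},
  {"dx":0,"dy":0,"dz":-0.16,"roll":0,"claw":-1},
])

```text
clock: 8.0
tcp_pos: [0.4257, -0.1603, -0.0128]
orientation: [0.0, 0.122, 0.993, 0.0]
wrist_force: [0.2, 0.1, 0.1]
finger_gap: 0.0002
grip_force: 0.0
```

Request:
send_rows([
  {"dx":0,"dy":0,"dz":-0.08,"roll":0,"claw":-1},
  {"dx":0,"dy":0,"dz":-0.12,"roll":0,"claw":-1},
  {"dx":0,"dy":0,"dz":-0.16,"roll":0,"claw":-1},
  {"dx":0,"dy":0,"dz":-0.2,"roll":0,"claw":-1},
  {"dx":0,"dy":0,"dz":-0.2,"roll":0,"claw":-1},
])

```text
clock: 8.62
tcp_pos: [0.4256, -0.1603, -0.0179]
orientation: [-0.0, 0.122, 0.993, 0.0]
wrist_force: [0.3, 0.4, -0.3]
finger_gap: -0.0002
grip_force: 0.0
```

```bash
python3 - <<'E'
from h import *
w=shot('wrist','w5'); s=shot('scene','s5'); p=get_state()['tcp_pos']; print(p,pix(s,p),pix(w,p))
u,v=pix(s,p).astype(int)
a=cv2.resize(w['image'][170:290,190:320],None,fx=3,fy=4,interpolation=2)
b=cv2.resize(s['image'][v-60:v+20,u-50:u+30],None,fx=5,fy=6,interpolation=2)
cv2.imwrite('pics/c5.png',np.hstack([a,b]))
E
```

```text
[ 0.42571334 -0.16037762 -0.01780323] [302.54477886 206.07853587] [257.46790919 217.68210449]
```

View pics/c5.png

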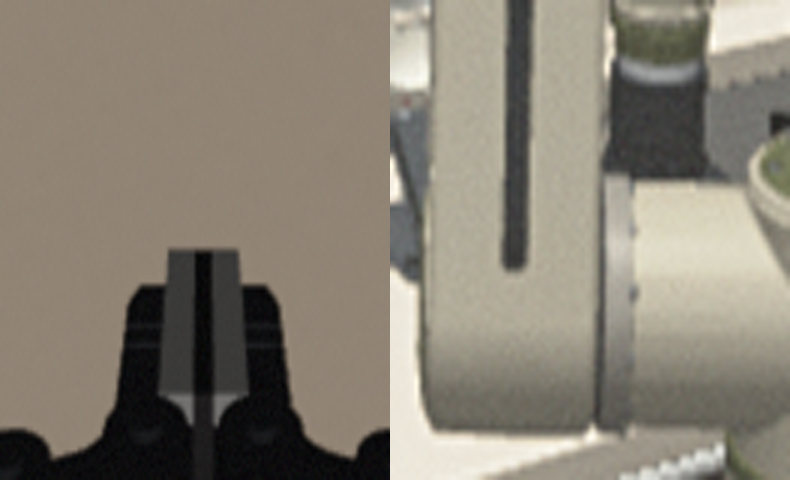

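```bash
python3 - <<'E'
from h import *
w=load('w5'); p=np.array([.42571,-.16038,-.0178]); T=np.array(w['world_to_cam'])
fx=np.array([-.97,.24,0])  # tool x (towards robot)
cam=-T[:3,:3].T@T[:3,3]; print('cam rel tcp',cam-p)
for o in (0,.011):
  for h in np.arange(0,.081,.01):
    q=p+fx*o+[0,0,h]; print(o,round(h,3),pix(w,q).round(1),'depth',(-(T[:3,:3]@q+T[:3,3])[2]).round(4))
E
```

```text
cam rel tcp [-0.08293814  0.02045191  0.18214798]
0 0.0 [257.5 217.7] depth 0.2001
0 0.01 [257.5 223.9] depth 0.1906
0 0.02 [257.5 230.9] depth 0.1812
0 0.03 [257.5 238.5] depth 0.1717
0 0.04 [257.6 247.1] depth 0.1623
0 0.05 [257.6 256.8] depth 0.1528
0 0.06 [257.6 267.7] depth 0.1434
0 0.07 [257.7 280.1] depth 0.134
0 0.08 [257.7 294.4] depth 0.1245
0.011 0.0 [257.4 203.4] depth 0.1965
0.011 0.01 [257.4 209.1] depth 0.187
0.011 0.02 [257.5 215.4] depth 0.1776
0.011 0.03 [257.5 222.3] depth 0.1681
0.011 0.04 [257.5 230.1] depth 0.1587
0.011 0.05 [257.6 238.9] depth 0.1492
0.011 0.06 [257.6 248.9] depth 0.1398
0.011 0.07 [257.6 260.4] depth 0.1304
0.011 0.08 [257.7 273.6] depth 0.1209
```

The depth from the 30 mm gap puts the real fingertips about 40 mm above the reported TCP. I'll keep going down carefully until they touch.

Request:
send_rows([
  {"dx":0,"dy":0,"dz":-0.1,"roll":0,"claw":-1},
  {"dx":0,"dy":0,"dz":-0.2,"roll":0,"claw":-1},
  {"dx":0,"dy":0,"dz":-0.3,"roll":0,"claw":-1},
  {"dx":0,"dy":0,"dz":-0.3,"roll":0,"claw":-1},
  {"dx":0,"dy":0,"dz":-0.3,"roll":0,"claw":-1},
])

```text
clock: 9.35
tcp_pos: [0.4257, -0.1604, -0.0253]
orientation: [-0.0, 0.122, 0.993, 0.0]
wrist_force: [-0.4, 0.7, -0.0]
finger_gap: 0.0001
grip_force: 0.0
```

Request:
send_rows([
  {"dx":0,"dy":0,"dz":-0.1,"roll":0,"claw":-1},
  {"dx":0,"dy":0,"dz":-0.2,"roll":0,"claw":-1},
  {"dx":0,"dy":0,"dz":-0.24,"roll":0,"claw":-1},
  {"dx":0,"dy":0,"dz":-0.24,"roll":0,"claw":-1},
  {"dx":0,"dy":0,"dz":-0.24,"roll":0,"claw":-1},
])

```text
clock: 9.98
tcp_pos: [0.4257, -0.1604, -0.0313]
orientation: [0.0, 0.122, 0.993, 0.0]
wrist_force: [0.6, -0.9, 0.4]
finger_gap: -0.0002
grip_force: 0.0
```

Request:
send_rows([
  {"dx":0,"dy":0,"dz":-0.08,"roll":0,"claw":-1},
  {"dx":0,"dy":0,"dz":-0.16,"roll":0,"claw":-1},
  {"dx":0,"dy":0,"dz":-0.2,"roll":0,"claw":-1},
  {"dx":0,"dy":0,"dz":-0.2,"roll":0,"claw":-1},
  {"dx":0,"dy":0,"dz":-0.2,"roll":0,"claw":-1},
])

```text
clock: 10.6
tcp_pos: [0.4257, -0.1604, -0.0363]
orientation: [0.0, 0.122, 0.993, 0.0]
wrist_force: [0.5, 0.4, 0.2]
finger_gap: -0.0001
grip_force: 0.0
```

Request:
send_rows([
  {"dx":0,"dy":0,"dz":-0.06,"roll":0,"claw":-1},
  {"dx":0,"dy":0,"dz":-0.12,"roll":0,"claw":-1},
  {"dx":0,"dy":0,"dz":-0.16,"roll":0,"claw":-1},
  {"dx":0,"dy":0,"dz":-0.16,"roll":0,"claw":-1},
  {"dx":0,"dy":0,"dz":-0.16,"roll":0,"claw":-1},
])

```text
clock: 11.22
tcp_pos: [0.4258, -0.1604, -0.0393]
orientation: [0.0, 0.122, 0.993, -0.0]
wrist_force: [-3.2, 1.4, 12.1]
finger_gap: -0.0005
grip_force: 5.9
```

Contact. The true tip height is the reported z plus 0.039 m (lateral position agrees). Back to the spoon with that correction.

Request:
send_rows([
  {"dx":0,"dy":0,"dz":2,"roll":0,"claw":-0.3},
  {"dx":0,"dy":1,"dz":4,"roll":0,"claw":-0.3},
  {"dx":1,"dy":2.8,"dz":4,"roll":0,"claw":-0.3},
  {"dx":1.5,"dy":3.6,"dz":4,"roll":0,"claw":-0.3},
  {"dx":1.5,"dy":3.6,"dz":4,"roll":0,"claw":-0.3},
])

```text
clock: 11.85
tcp_pos: [0.4638, -0.0692, 0.0598]
orientation: [0.0, 0.121, 0.993, -0.0]
wrist_force: [-0.2, -0.7, -0.3]
finger_gap: 0.0297
grip_force: 0.0
```

Request:
send_rows([
  {"dx":0,"dy":0,"dz":-1.2,"roll":0,"claw":-0.3},
  {"dx":0,"dy":0,"dz":-2,"roll":0,"claw":-0.3},
  {"dx":0,"dy":0,"dz":-2.16,"roll":0,"claw":-0.3},
  {"dx":0,"dy":0,"dz":-2.16,"roll":0,"claw":-0.3},
  {"dx":0,"dy":0,"dz":-2.16,"roll":0,"claw":-0.3},
])

```text
clock: 12.48
tcp_pos: [0.4639, -0.0709, 0.0065]
orientation: [0.001, 0.122, 0.992, -0.0]
wrist_force: [-0.0, -0.0, 0.4]
finger_gap: 0.0299
grip_force: 0.0
```

Tips at about 0.0455. I'll go 2 mm lower and close.

Request:
send_rows([
  {"dx":0,"dy":0,"dz":-0.08,"roll":0,"claw":-0.3},
  {"dx":0,"dy":0,"dz":-0.08,"roll":0,"claw":-1},
  {"dx":0,"dy":0,"dz":-0.08,"roll":0,"claw":-1},
  {"dx":0,"dy":0,"dz":-0.08,"roll":0,"claw":-1},
  {"dx":0,"dy":0,"dz":-0.08,"roll":0,"claw":-1},
], grip_force=25)

```text
clock: 13.1
tcp_pos: [0.4636, -0.0705, 0.004]
orientation: [0.0, 0.122, 0.993, -0.0]
wrist_force: [-0.7, -0.3, 5.0]
finger_gap: 0.0178
grip_force: 24.6
```

Request:
send_rows([
  {"dx":0,"dy":0,"dz":0.3,"roll":0,"claw":-1},
  {"dx":0,"dy":0,"dz":0.6,"roll":0,"claw":-1},
  {"dx":0,"dy":0,"dz":1.2,"roll":0,"claw":-1},
  {"dx":0,"dy":0,"dz":2,"roll":0,"claw":-1},
  {"dx":0,"dy":0,"dz":3,"roll":0,"claw":-1},
])

```text
clock: 13.72
tcp_pos: [0.4627, -0.0702, 0.0793]
orientation: [-0.0, 0.122, 0.993, 0.0]
wrist_force: [0.3, 0.3, 0.2]
finger_gap: 0.018
grip_force: 24.3
```

```bash
python3 - <<'E'
from h import *
w=shot('wrist','w6'); cv2.imwrite('pics/w6s.png',w['image']); print(get_state()['tcp_pos'])
E
```

```text
[ 0.46492179 -0.07085234  0.08263898]
```

View pics/w6s.png

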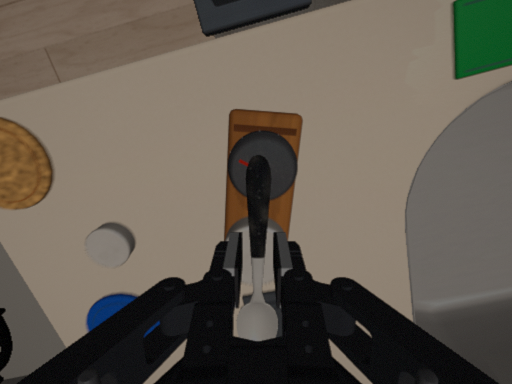

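The spoon is held, from handle (258,158) to bowl (257,335), parallel to the tool. Taking it to the mat.

Request:
send_rows([
  {"dx":-0.7,"dy":2,"dz":0,"roll":-1.3,"claw":-1},
  {"dx":-1.4,"dy":4,"dz":0,"roll":-2.6,"claw":-1},
  {"dx":-2.1,"dy":6,"dz":0,"roll":-3.9,"claw":-1},
  {"dx":-2.8,"dy":8,"dz":0,"roll":-5.2,"claw":-1},
  {"dx":-3.4,"dy":10,"dz":0,"roll":-6.5,"claw":-1},
])

```text
clock: 14.4
tcp_pos: [0.3817, 0.1704, 0.0789]
orientation: [0.0, 0.514, 0.858, 0.0]
wrist_force: [1.3, 0.6, 0.2]
finger_gap: 0.0178
grip_force: 24.4
```

Request:
send_rows([
  {"dx":0,"dy":1,"dz":0,"roll":-1.3,"claw":-1},
  {"dx":0,"dy":1,"dz":-0.5,"roll":-2.6,"claw":-1},
  {"dx":0,"dy":1,"dz":-1,"roll":-2.9,"claw":-1},
  {"dx":0,"dy":1,"dz":-1.5,"roll":-2.9,"claw":-1},
  {"dx":0,"dy":1,"dz":-2,"roll":-2.9,"claw":-1},
])

```text
clock: 15.02
tcp_pos: [0.3823, 0.194, 0.0281]
orientation: [0.0, 0.673, 0.739, 0.0]
wrist_force: [-0.3, 0.4, 0.5]
finger_gap: 0.0176
grip_force: 24.4
```

```bash
python3 - <<'E'
from m import *
w=shot('wrist','w7'); s=get_state(); q=s['orientation']; print(s['tcp_pos'],np.degrees(2*np.arctan2(q[1],q[2])),s['finger_gap'])
H,S,V=hsv(w); box((w,big((H>50)&(H<80)&(S>150)&(V>50)),.005),'mat')
p=s['tcp_pos']+[0,0,.043]; print('grip',pix(w,p))
E
```

```text
[0.38124514 0.19359386 0.02665793] 84.66391985476606 0.01762978377381105
mat c 0.3807 0.1971 size 0.1559 0.0576 yaw -89.4
grip [256.47083183 247.98147682]
```

View pics/w7.png

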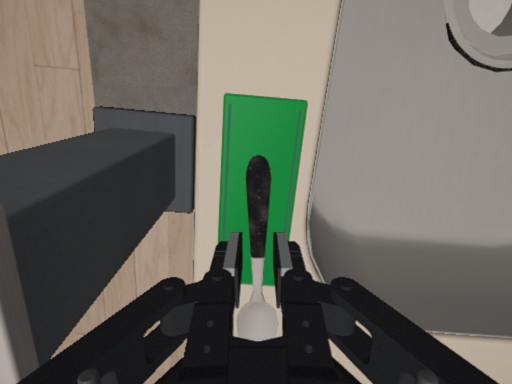

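Handle end (259,157), bowl end about (257,342), on the mat but still about 5° off in yaw.

```bash
python3 - <<'E'
from m import *
w=load('w7'); a=onz(w,259,157,.070); b=onz(w,257,342,.069); print(a,b,(a+b)/2,np.hypot(*(a-b)[:2]),np.degrees(np.arctan2(*(b-a)[1::-1])))
p=np.array([.3812,.1936,.0267+.043]);print('grip',p, onz(w,256.5,248,.0697))
E
```

```text
[0.37764261 0.24682696 0.07      ] [0.38813343 0.12256893 0.069     ] [0.38288802 0.18469794 0.0695    ] 0.12470010066863405 -85.17409118645125
grip [0.3812 0.1936 0.0697] [0.38126073 0.19360865 0.0697    ]
```

Request:
send_rows([
  {"dx":-0.06,"dy":0.47,"dz":-0.6,"roll":-0.55,"claw":-1},
  {"dx":-0.06,"dy":0.47,"dz":-1.3,"roll":-0.55,"claw":-1},
  {"dx":-0.06,"dy":0.47,"dz":-2,"roll":-0.55,"claw":-1},
  {"dx":-0.06,"dy":0.47,"dz":-2.2,"roll":-0.55,"claw":-1},
  {"dx":-0.06,"dy":0.47,"dz":-2.3,"roll":-0.55,"claw":-1},
])

```text
clock: 15.7
tcp_pos: [0.3809, 0.2057, -0.0288]
orientation: [-0.0, 0.701, 0.713, -0.0]
wrist_force: [0.7, -0.0, -0.7]
finger_gap: 0.018
grip_force: 24.4
```

Request:
send_rows([
  {"dx":0,"dy":0,"dz":-0.05,"roll":0,"claw":-1},
  {"dx":0,"dy":0,"dz":-0.05,"roll":0,"claw":-1},
  {"dx":0,"dy":0,"dz":-0.05,"roll":0,"claw":-0.3},
  {"dx":0,"dy":0,"dz":-0.05,"roll":0,"claw":-0.3},
  {"dx":0,"dy":0,"dz":-0.05,"roll":0,"claw":-0.3},
])

```text
clock: 16.32
tcp_pos: [0.3809, 0.2058, -0.0299]
orientation: [0.0, 0.701, 0.713, 0.0]
wrist_force: [-0.6, 0.3, 0.2]
finger_gap: 0.03
grip_force: 0.0
```

Request:
send_rows([
  {"dx":0,"dy":0,"dz":0.5,"roll":0,"claw":-0.3},
  {"dx":0,"dy":0,"dz":1.5,"roll":0,"claw":0},
  {"dx":0,"dy":0,"dz":3,"roll":0,"claw":1},
  {"dx":0,"dy":0,"dz":5,"roll":0,"claw":1},
  {"dx":0,"dy":0,"dz":7,"roll":0,"claw":1},
])

```text
clock: 16.95
tcp_pos: [0.3805, 0.2057, 0.1473]
orientation: [0.0, 0.701, 0.713, 0.0]
wrist_force: [0.9, 0.3, -1.0]
finger_gap: 0.0853
grip_force: 0.0
```

Request:
send_rows([
  {"dx":0.8,"dy":-2.4,"dz":0,"roll":1.3,"claw":1},
  {"dx":1.6,"dy":-4.8,"dz":0,"roll":2.6,"claw":1},
  {"dx":2.0,"dy":-7.2,"dz":0,"roll":3.9,"claw":1},
  {"dx":2.0,"dy":-9.6,"dz":0,"roll":5.2,"claw":1},
  {"dx":2.0,"dy":-10.5,"dz":0,"roll":6.5,"claw":1},
])

```text
clock: 17.58
tcp_pos: [0.4313, -0.048, 0.146]
orientation: [0.001, 0.379, 0.925, 0.0]
wrist_force: [1.6, 0.9, -0.2]
finger_gap: 0.0854
grip_force: 0.0
```

```bash
python3 - <<'E'
from m import *
w=shot('wrist','w8'); t=shot('top','t8'); s=get_state(); q=s['orientation']; print(s['tcp_pos'],np.degrees(2*np.arctan2(q[1],q[2])))
for r in (w,t):
    H,S,V=hsv(r); g=(H>50)&(H<80)&(S>150)&(V>50)
    try:
        c=big(g); box((r,c,.005),'mat')
        m=np.zeros(H.shape,np.uint8); cv2.fillConvexPoly(m,cv2.convexHull(c),1); m=cv2.erode(m,np.ones((3,3)))
        sp=(m>0)&~g; box((r,big(sp),.011),'spoon')
    except Exception as e: print(e)
w=load('w8')['image']; t=load('t8')['image'][140:260,165:405]
cv2.imwrite('pics/c8.png',np.vstack([cv2.resize(w,(480,360)),cv2.resize(t,(480,240))]))
E
```

```text
[ 0.43182657 -0.05067598  0.14591999] 45.04874728277325
mat c 0.3923 0.1287 size 0.0714 0.0373 yaw 45.4
spoon c 0.3851 0.1348 size 0.0404 0.0153 yaw 45.4
max() iterable argument is empty
```

Request:
send_rows([
  {"dx":-0.5,"dy":-0.5,"dz":0,"roll":1.3,"claw":1},
  {"dx":-0.9,"dy":-0.9,"dz":0,"roll":2.6,"claw":1},
  {"dx":-0.9,"dy":-0.9,"dz":0,"roll":3.4,"claw":1},
  {"dx":-0.9,"dy":-0.9,"dz":0,"roll":3.4,"claw":1},
  {"dx":-0.9,"dy":-0.9,"dz":0,"roll":3.4,"claw":1},
])

```text
clock: 18.3
tcp_pos: [0.4087, -0.0684, 0.1453]
orientation: [0.0, 0.154, 0.988, 0.0]
wrist_force: [0.4, -0.3, 0.3]
finger_gap: 0.0851
grip_force: 0.0
```

```bash
cat > pile.py <<'E'
from m import *
import sys
n=sys.argv[1]
def run(n):
    w=shot('wrist',n); s=get_state(); q=s['orientation']; print(s['tcp_pos'],np.degrees(2*np.arctan2(q[1],q[2])))
    H,S,V=hsv(w); yy,xx=np.indices(H.shape)
    def near(p,z,rad):
        u,v=pix(w,(*p,z)); k=pix(w,(p[0]+rad,p[1],z)); return np.hypot(xx-u,yy-v)<np.hypot(*(k-[u,v]))
    br=(S>120)&(H<25)&(V>40)&near((.475,-.072),.016,.11)
    box((w,big(br),.016),'board')
    for nm,p,m in(('tin',(.514,-.084),(S<60)&(V>100)),('timer',(.4345,-.0595),(S<70)&(V<75))):
        c=big(m&near(p,.041,.042)); 
        k=cv2.convexHull(c); circ((w,k,.041),nm)
        # left/right lateral extents robust: centre from board-transverse extents
run(n)
a=load(n)['image']; cv2.imwrite('pics/'+n+'s.png',a)
E
python3 pile.py w9
```

```text
[ 0.40874077 -0.06846289  0.14520055] 17.710381756146912
board c 0.4547 -0.0653 size 0.1245 0.0615 yaw -18.4
tin c 0.5191 -0.0853 d 0.0709 0.0728 | enc 0.5182 -0.0848 0.076
timer c 0.4348 -0.0595 d 0.0557 0.0598 | enc 0.4348 -0.0598 0.0602
```

View pics/w9s.png

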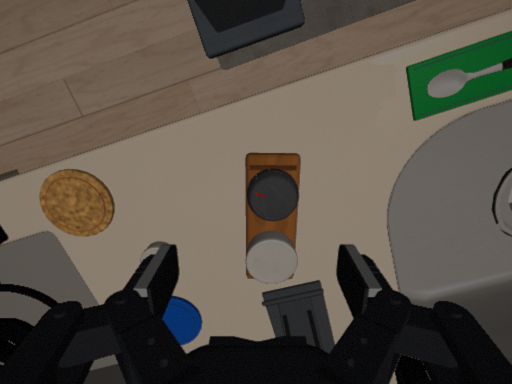

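The spoon lies on the mat at (470,78). The tin (272,258) and timer (273,195) stand undisturbed on the board. The timer is at (0.4348, -0.0598) with d = 60 mm, so the tin is 80 mm further along at (0.511, -0.0848). Reaching for the tin.

Request:
send_rows([
  {"dx":2,"dy":-0.3,"dz":-0.5,"roll":0,"claw":1},
  {"dx":4.1,"dy":-0.65,"dz":-1.5,"roll":0,"claw":1},
  {"dx":4.1,"dy":-0.65,"dz":-3.2,"roll":0,"claw":1},
  {"dx":4.1,"dy":-0.65,"dz":-4.8,"roll":0,"claw":1},
  {"dx":4.1,"dy":-0.65,"dz":-5.4,"roll":0,"claw":1},
])

```text
clock: 18.98
tcp_pos: [0.5092, -0.0841, 0.0075]
orientation: [-0.002, 0.154, 0.988, 0.0]
wrist_force: [-0.1, 0.3, 0.7]
finger_gap: 0.0853
grip_force: 0.0
```

Request:
send_rows([
  {"dx":0,"dy":0,"dz":-0.4,"roll":0,"claw":1},
  {"dx":0,"dy":0,"dz":-0.8,"roll":0,"claw":1},
  {"dx":0,"dy":0,"dz":-1.1,"roll":0,"claw":1},
  {"dx":0,"dy":0,"dz":-1.2,"roll":0,"claw":1},
  {"dx":0,"dy":0,"dz":-1.2,"roll":0,"claw":1},
])

```text
clock: 19.6
tcp_pos: [0.5113, -0.0852, -0.0198]
orientation: [0.0, 0.153, 0.988, 0.0]
wrist_force: [-0.2, 0.1, -0.0]
finger_gap: 0.0858
grip_force: 0.0
```

Request:
send_rows([
  {"dx":0,"dy":0,"dz":0,"roll":0,"claw":0.2},
  {"dx":0,"dy":0,"dz":0,"roll":0,"claw":0.2},
  {"dx":0,"dy":0,"dz":0,"roll":0,"claw":0.2},
  {"dx":0,"dy":0,"dz":0,"roll":0,"claw":0.2},
  {"dx":0,"dy":0,"dz":0,"roll":0,"claw":0.2},
], grip_force=30)

```text
clock: 20.23
tcp_pos: [0.5116, -0.0852, -0.0191]
orientation: [0.001, 0.153, 0.988, -0.0]
wrist_force: [-1.6, 1.6, 5.1]
finger_gap: 0.0595
grip_force: 31.1
```

Request:
send_rows([
  {"dx":0,"dy":0,"dz":0.2,"roll":0,"claw":0.2},
  {"dx":0,"dy":0,"dz":0.5,"roll":0,"claw":0.2},
  {"dx":0,"dy":0,"dz":1,"roll":0,"claw":0.2},
  {"dx":0,"dy":0,"dz":2,"roll":0,"claw":0.2},
  {"dx":0,"dy":0,"dz":3,"roll":0,"claw":0.2},
])

```text
clock: 20.85
tcp_pos: [0.5111, -0.0851, 0.0563]
orientation: [0.0, 0.153, 0.988, 0.0]
wrist_force: [0.3, 0.8, -0.0]
finger_gap: 0.0587
grip_force: 32.4
```

```bash
python3 - <<'E'
from m import *
w=shot('wrist','w10'); s=get_state(); p=s['tcp_pos']; print(p,s['finger_gap'],s['wrist_force'],s['grip_force'])
H,S,V=hsv(w); yy,xx=np.indices(H.shape)
u,v=pix(w,p+[0,0,.06]); print(u,v)
m=(S<60)&(V>100)&(np.hypot(xx-u,yy-v)<75)
c=cv2.convexHull(big(m)); print(cv2.fitEllipse(c), cv2.boundingRect(c))
for z in(.05,.06): print(z,[pix(w,p+[dx,0,z]).round(1) for dx in(-.031,0,.031)])
E
```

```text
[ 0.51335481 -0.08578082  0.05970128] 0.05910210877820949 [ 0.87111381 -0.23272509  1.18998417] 32.41480175871402
257.89956868652445 275.30209136648125
((251.91305541992188, 280.8663024902344), (114.29740142822266, 133.42579650878906), 48.27033996582031) (194, 221, 122, 120)
0.05 [array([239.2, 213.5]), array([257.8, 263.7]), array([274.3, 307.9])]
0.06 [array([237.9, 222.3]), array([257.9, 275.3]), array([275.3, 321.5])]
```

The tin is held level, with its near rim at row 221 as predicted. Carrying it to the cork coaster and turning the finger line away from the black tin.

Request:
send_rows([
  {"dx":-1,"dy":-1.8,"dz":0,"roll":-1.2,"claw":0.2},
  {"dx":-2,"dy":-3.6,"dz":0,"roll":-2.4,"claw":0.2},
  {"dx":-3,"dy":-5.4,"dz":0,"roll":-3.6,"claw":0.2},
  {"dx":-4,"dy":-7,"dz":0,"roll":-4.8,"claw":0.2},
  {"dx":-5.1,"dy":-8.4,"dz":-0.5,"roll":-5.3,"claw":0.2},
])

```text
clock: 21.52
tcp_pos: [0.3838, -0.2977, 0.0437]
orientation: [0.002, 0.502, 0.865, -0.001]
wrist_force: [-0.3, 0.0, -0.0]
finger_gap: 0.0595
grip_force: 32.5
```

Request:
send_rows([
  {"dx":0,"dy":0,"dz":-0.6,"roll":0,"claw":0.2},
  {"dx":0,"dy":0,"dz":-1.2,"roll":0,"claw":0.2},
  {"dx":0,"dy":0,"dz":-1.8,"roll":0,"claw":0.2},
  {"dx":0,"dy":0,"dz":-2.3,"roll":0,"claw":0.2},
  {"dx":0,"dy":0,"dz":-2.4,"roll":0,"claw":0.2},
])

```text
clock: 22.15
tcp_pos: [0.3834, -0.2938, -0.0187]
orientation: [-0.001, 0.5, 0.866, 0.0]
wrist_force: [-0.5, 0.1, -0.0]
finger_gap: 0.0591
grip_force: 32.5
```

```bash
python3 - <<'E'
from m import *
w=shot('wrist','w11'); t=shot('top','t11'); s=get_state(); p=s['tcp_pos']; print(p,s['finger_gap'],s['wrist_force'],s['orientation'])
for r in(w,t):
    H,S,V=hsv(r); yy,xx=np.indices(H.shape)
    u,v=pix(r,(.384,-.295,.008)); k=np.hypot(*(pix(r,(.45,-.295,.008))-[u,v]))
    m=(S>90)&(H<30)&(np.hypot(xx-u,yy-v)<k)
    try: c=cv2.convexHull(big(m)); circ((r,c,.008),'cork')
    except Exception as e: print(e)
# spoon on mat in top view
H,S,V=hsv(t); g=(H>50)&(H<80)&(S>150)&(V>50); c=big(g); box((t,c,.005),'mat')
m=np.zeros(H.shape,np.uint8); cv2.fillConvexPoly(m,cv2.convexHull(c),1); m=cv2.erode(m,np.ones((3,3)))
k=((m>0)&~g).astype(np.uint8); box((t,np.argwhere(k)[:,::-1].copy(),.010),'spoon')
E
```

```text
[ 0.38374452 -0.29457265 -0.01786577] 0.05919720558794185 [-0.0211436  -0.12607734  0.73794937] [-3.20086049e-04  4.99920188e-01  8.66071407e-01  1.47656713e-04]
cork c 0.3801 -0.2885 d 0.0708 0.0848 | enc 0.3841 -0.2952 0.0881
cork c 0.3567 -0.2939 d 0.0296 0.0626 | enc 0.3569 -0.2936 0.0639
mat c 0.3783 0.2249 size 0.0964 0.054 yaw -89.6
spoon c 0.3696 0.2248 size 0.082 0.0337 yaw -90.0
```

Request:
send_rows([
  {"dx":0,"dy":0,"dz":-0.15,"roll":0,"claw":0.2},
  {"dx":0,"dy":0,"dz":-0.28,"roll":0,"claw":0.2},
  {"dx":0,"dy":0,"dz":-0.34,"roll":0,"claw":0.2},
  {"dx":0,"dy":0,"dz":-0.38,"roll":0,"claw":0.2},
  {"dx":0,"dy":0,"dz":-0.38,"roll":0,"claw":0.2},
])

```text
clock: 22.88
tcp_pos: [0.3837, -0.2952, -0.027]
orientation: [0.0, 0.5, 0.866, 0.0]
wrist_force: [-0.4, 0.2, -1.0]
finger_gap: 0.0591
grip_force: 32.5
```

Request:
send_rows([
  {"dx":0,"dy":0,"dz":0,"roll":0,"claw":0.6},
  {"dx":0,"dy":0,"dz":0,"roll":0,"claw":1},
  {"dx":0,"dy":0,"dz":0,"roll":0,"claw":1},
  {"dx":0,"dy":0,"dz":1,"roll":0,"claw":1},
  {"dx":0,"dy":0,"dz":2.5,"roll":0,"claw":1},
])

```text
clock: 23.5
tcp_pos: [0.3827, -0.2941, 0.0351]
orientation: [-0.001, 0.5, 0.866, 0.0]
wrist_force: [0.5, -0.1, 0.0]
finger_gap: 0.0854
grip_force: 0.0
```

Request:
send_rows([
  {"dx":0.2,"dy":1,"dz":1.5,"roll":1.2,"claw":1},
  {"dx":0.6,"dy":3,"dz":2,"roll":2.4,"claw":1},
  {"dx":1,"dy":5,"dz":2,"roll":3.6,"claw":1},
  {"dx":1.5,"dy":7,"dz":2,"roll":4.8,"claw":1},
  {"dx":1.8,"dy":8.7,"dz":2,"roll":5.22,"claw":1},
])

```text
clock: 24.12
tcp_pos: [0.429, -0.0759, 0.0857]
orientation: [0.0, 0.157, 0.988, 0.0]
wrist_force: [0.3, -0.1, -1.1]
finger_gap: 0.0855
grip_force: 0.0
```

```bash
python3 - <<'E'
from m import *
w=shot('wrist','w12'); s=get_state(); p=s['tcp_pos']; q=s['orientation'];print(p,np.degrees(2*np.arctan2(q[1],q[2])))
H,S,V=hsv(w); yy,xx=np.indices(H.shape)
def near(p,z,rad):
    u,v=pix(w,(*p,z)); k=pix(w,(p[0]+rad,p[1],z)); return np.hypot(xx-u,yy-v)<np.hypot(*(k-[u,v]))
box((w,cv2.convexHull(big((S>120)&(H<25)&(V>40)&near((.475,-.072),.016,.11))),.016),'board')
circ((w,cv2.convexHull(big((S<70)&(V<75)&near((.4345,-.0595),.041,.042))),.041),'timer')
E
```

```text
[ 0.42855338 -0.07180645  0.08553736] 17.84060460976602
board c 0.5059 -0.0784 size 0.1048 0.0561 yaw -18.2
timer c 0.4354 -0.0565 d 0.0504 0.0588 | enc 0.4352 -0.0563 0.0595
```

Request:
send_rows([
  {"dx":0.25,"dy":0.52,"dz":-1.2,"roll":0,"claw":1},
  {"dx":0.25,"dy":0.52,"dz":-2.4,"roll":0,"claw":1},
  {"dx":0.25,"dy":0.52,"dz":-2.8,"roll":0,"claw":1},
  {"dx":0.25,"dy":0.52,"dz":-2.8,"roll":0,"claw":1},
  {"dx":0.25,"dy":0.52,"dz":-2.8,"roll":0,"claw":1},
])

```text
clock: 24.8
tcp_pos: [0.4357, -0.0652, 0.0164]
orientation: [0.001, 0.159, 0.987, -0.0]
wrist_force: [0.4, 0.2, -0.0]
finger_gap: 0.0853
grip_force: 0.0
```

Request:
send_rows([
  {"dx":0,"dy":0.24,"dz":-0.2,"roll":0,"claw":1},
  {"dx":0,"dy":0.24,"dz":-0.7,"roll":0,"claw":1},
  {"dx":0,"dy":0.24,"dz":-1.2,"roll":0,"claw":1},
  {"dx":0,"dy":0.24,"dz":-1.42,"roll":0,"claw":1},
  {"dx":0,"dy":0.24,"dz":-1.42,"roll":0,"claw":1},
])

```text
clock: 25.42
tcp_pos: [0.4342, -0.0584, -0.0208]
orientation: [-0.001, 0.159, 0.987, 0.0]
wrist_force: [-0.2, -0.1, 1.2]
finger_gap: 0.0855
grip_force: 0.0
```

Request:
send_rows([
  {"dx":0,"dy":0,"dz":0,"roll":0,"claw":0.2},
  {"dx":0,"dy":0,"dz":0,"roll":0,"claw":0.2},
  {"dx":0,"dy":0,"dz":0,"roll":0,"claw":0.2},
  {"dx":0,"dy":0,"dz":0,"roll":0,"claw":0.2},
  {"dx":0,"dy":0,"dz":0,"roll":0,"claw":0.2},
])

```text
clock: 26.05
tcp_pos: [0.4353, -0.0586, -0.0194]
orientation: [0.001, 0.159, 0.987, 0.0]
wrist_force: [-1.2, 0.8, 5.7]
finger_gap: 0.0563
grip_force: 31.4
```

Request:
send_rows([
  {"dx":0,"dy":0,"dz":0.2,"roll":0,"claw":0.2},
  {"dx":0,"dy":0,"dz":0.5,"roll":0,"claw":0.2},
  {"dx":0,"dy":0,"dz":1,"roll":0,"claw":0.2},
  {"dx":0,"dy":0,"dz":2,"roll":0,"claw":0.2},
  {"dx":0,"dy":0,"dz":3,"roll":0,"claw":0.2},
])

```text
clock: 26.68
tcp_pos: [0.4349, -0.0586, 0.0563]
orientation: [0.0, 0.159, 0.987, 0.0]
wrist_force: [0.6, 0.1, -1.0]
finger_gap: 0.0557
grip_force: 32.1
```

```bash
python3 - <<'E'
from m import *
w=shot('wrist','w13'); s=get_state(); p=s['tcp_pos']; print(p,s['finger_gap'],s['grip_force'])
H,S,V=hsv(w); yy,xx=np.indices(H.shape)
f=np.array([-.949,.316,0])
for o in(-.03,0,.03): print(o,pix(w,p+f*o+[0,0,.0605]).round(1))
u,v=pix(w,p+f*.03+[0,0,.0605]); print(V[int(v)-25:int(v)+20:2,int(u)],int(v)-25)
E
```

```text
[ 0.43703865 -0.05928087  0.05934852] 0.05579590168878891 32.111748492419565
-0.03 [257.8 322.4]
0 [257.9 275.5]
0.03 [258.1 221.5]
[111 110 111 109 110 101  19  24  28  36  35  33  35  34  36  37  41  46
  48  49  53  50  51] 196
```

```bash
python3 - <<'E'
from m import *
w=load('w13'); p=np.array([.4352,-.0587,.0565]);f=np.array([-.949,.316,0])
for o in(.028,.03,.032):
  for h in (.0355,.045,.055,.0605,.065): print(o,h,pix(w,p+f*o+[0,0,h]).round(1)[1],end=' | ')
  print()
print(w['image'][190:260:2,258].tolist())
print('col', w['image'][262,190:330:4].tolist())
E
```

```text
0.028 0.0355 199.8 | 0.028 0.045 206.4 | 0.028 0.055 214.2 | 0.028 0.0605 219.0 | 0.028 0.065 223.2 | 
0.03 0.0355 196.5 | 0.03 0.045 202.9 | 0.03 0.055 210.5 | 0.03 0.0605 215.2 | 0.03 0.065 219.2 | 
0.032 0.0355 193.1 | 0.032 0.045 199.3 | 0.032 0.055 206.8 | 0.032 0.0605 211.3 | 0.032 0.065 215.3 | 
[[32, 67, 111], [31, 67, 110], [31, 67, 110], [32, 68, 111], [29, 67, 110], [33, 69, 111], [30, 66, 109], [32, 68, 110], [27, 61, 101], [19, 18, 17], [23, 24, 23], [28, 28, 26], [36, 35, 36], [34, 35, 35], [33, 30, 31], [35, 33, 34], [34, 33, 34], [36, 35, 36], [37, 37, 37], [41, 41, 40], [46, 45, 46], [48, 46, 48], [49, 48, 48], [51, 53, 53], [50, 49, 50], [51, 50, 50], [50, 50, 50], [49, 50, 51], [50, 51, 51], [51, 51, 51], [53, 53, 54], [52, 50, 52], [52, 51, 52], [54, 54, 55], [53, 54, 55]]
col [[59, 61, 61], [8, 8, 13], [6, 5, 12], [8, 8, 8], [28, 27, 28], [39, 41, 41], [51, 50, 51], [51, 51, 52], [47, 48, 55], [50, 50, 50], [51, 50, 52], [49, 48, 49], [48, 48, 50], [51, 52, 52], [50, 50, 50], [50, 48, 48], [49, 49, 48], [50, 48, 50], [51, 49, 50], [53, 53, 53], [52, 51, 51], [52, 52, 52], [51, 51, 51], [51, 50, 52], [49, 49, 50], [46, 46, 49], [49, 49, 50], [49, 48, 50], [48, 48, 50], [40, 41, 42], [16, 13, 15], [5, 7, 4], [5, 6, 5], [44, 44, 45], [59, 61, 60]]
```

```bash
python3 - <<'E'
from m import *
t=shot('top','t13')
H,S,V=hsv(t); yy,xx=np.indices(H.shape)
u,v=pix(t,(.384,-.295,.02)); k=np.hypot(xx-u,yy-v)
m=((S>90)&(H<30)&(k<30)); c=cv2.convexHull(big(m)); circ((t,c,.008),'cork')
m=((S<45)&(V>120)&(k<22)); c=big(m); circ((t,c,.033),'tin'); print(cv2.boundingRect(c),cv2.contourArea(c),pix(t,(.384,-.295,.033)),pix(t,(.384-.031,-.295,.033)),pix(t,(.384-.031,-.295,.008)),pix(t,(.384+.031,-.295,.033)))
u,v=int(u),int(v)
print('S col',S[v-20:v+24,u].tolist(), v-20); print('V col',V[v-20:v+24,u].tolist()); print('S row',S[v,u-24:u+24].tolist(),u-24)
print(pix(t,(.384,-.295-.031,.033)),pix(t,(.384,-.295+.031,.033)))
E
```

```text
cork c 0.3846 -0.2947 d 0.0864 0.0879 | enc 0.3844 -0.2943 0.088
tin c 0.383 -0.2924 d 0.1368 0.15 | enc 0.3821 -0.2906 0.156
(326, 210, 44, 42) 1399.0 [347.9280312  230.51571022] [349.53010659 239.40363506] [348.12510385 242.06747554] [346.35253275 221.77522775]
S col [32, 32, 33, 33, 33, 32, 32, 33, 32, 30, 72, 19, 14, 15, 17, 17, 17, 17, 15, 18, 18, 15, 15, 15, 15, 15, 18, 1, 4, 6, 104, 119, 134, 124, 129, 55, 31, 28, 34, 39, 39, 45, 17, 15] 211
V col [192, 193, 193, 193, 193, 192, 192, 193, 194, 198, 146, 174, 184, 182, 182, 183, 181, 181, 181, 182, 183, 183, 182, 181, 181, 181, 183, 185, 129, 92, 150, 175, 171, 181, 174, 172, 192, 198, 197, 144, 105, 103, 135, 139]
S row [33, 33, 33, 33, 33, 33, 33, 33, 32, 29, 53, 136, 122, 140, 122, 128, 18, 11, 17, 17, 17, 15, 17, 16, 18, 17, 15, 17, 18, 17, 16, 17, 15, 15, 10, 44, 114, 24, 30, 32, 32, 33, 33, 32, 33, 33, 33, 33] 323
[357.27370665 229.80058858] [338.5654943  231.23212207]
```

The tin is within 2 mm of the cork's middle. The timer sits about 3 mm forward in the grip, so I'll allow for that at the blue coaster.

Request:
send_rows([
  {"dx":0.9,"dy":-1.6,"dz":0,"roll":-1.2,"claw":0.2},
  {"dx":1.8,"dy":-3.2,"dz":0,"roll":-2.4,"claw":0.2},
  {"dx":3.2,"dy":-4.8,"dz":0,"roll":-3.6,"claw":0.2},
  {"dx":4.7,"dy":-6.4,"dz":0,"roll":-4.8,"claw":0.2},
  {"dx":6.14,"dy":-7.82,"dz":0,"roll":-6,"claw":0.2},
])

```text
clock: 27.4
tcp_pos: [0.5892, -0.2556, 0.0541]
orientation: [-0.0, 0.549, 0.836, 0.0]
wrist_force: [0.1, -0.0, -0.6]
finger_gap: 0.0556
grip_force: 32.1
```

Request:
send_rows([
  {"dx":0,"dy":0,"dz":-0.6,"roll":0,"claw":0.2},
  {"dx":0,"dy":0,"dz":-1.2,"roll":0,"claw":0.2},
  {"dx":0,"dy":0,"dz":-1.8,"roll":0,"claw":0.2},
  {"dx":0,"dy":0,"dz":-2.4,"roll":0,"claw":0.2},
  {"dx":0,"dy":0,"dz":-2.8,"roll":0,"claw":0.2},
])

```text
clock: 28.02
tcp_pos: [0.5877, -0.2533, -0.0161]
orientation: [-0.001, 0.546, 0.838, 0.0]
wrist_force: [-0.7, 0.2, -0.9]
finger_gap: 0.0555
grip_force: 32.2
```

```bash
python3 - <<'E'
from m import *
w=shot('wrist','w14'); s=get_state(); p=s['tcp_pos']; q=s['orientation']; print(p,s['finger_gap'],np.degrees(2*np.arctan2(q[1],q[2])))
H,S,V=hsv(w); c=cv2.convexHull(big((H>100)&(H<125)&(S>150)&(V>40))); circ((w,c,.008),'blue')
t=shot('top','t14'); H,S,V=hsv(t); g=(H>50)&(H<80)&(S>150)&(V>50); c=big(g); box((t,c,.005),'mat')
m=np.zeros(H.shape,np.uint8); cv2.fillConvexPoly(m,cv2.convexHull(c),1); m=cv2.erode(m,np.ones((3,3)))
box((t,np.argwhere((m>0)&~g)[:,::-1].copy(),.010),'spoon')
E
```

```text
[ 0.58714976 -0.25309803 -0.01720554] 0.055280202090682025 66.25541202520108
blue c 0.59 -0.2523 d 0.074 0.0837 | enc 0.5903 -0.2554 0.0862
mat c 0.3782 0.2364 size 0.0734 0.054 yaw -89.6
spoon c 0.3696 0.2362 size 0.0592 0.0337 yaw -90.0
```

Request:
send_rows([
  {"dx":0.05,"dy":0,"dz":-0.15,"roll":0,"claw":0.2},
  {"dx":0.05,"dy":0,"dz":-0.3,"roll":0,"claw":0.2},
  {"dx":0.05,"dy":0,"dz":-0.4,"roll":0,"claw":0.2},
  {"dx":0.05,"dy":0,"dz":-0.44,"roll":0,"claw":0.2},
  {"dx":0.05,"dy":0,"dz":-0.44,"roll":0,"claw":0.2},
])

```text
clock: 28.75
tcp_pos: [0.5896, -0.2541, -0.026]
orientation: [0.0, 0.547, 0.837, 0.0]
wrist_force: [-0.4, 0.9, -0.6]
finger_gap: 0.0555
grip_force: 32.2
```

Request:
send_rows([
  {"dx":0,"dy":0,"dz":0,"roll":0,"claw":0.6},
  {"dx":0,"dy":0,"dz":0,"roll":0,"claw":1},
  {"dx":0,"dy":0,"dz":0,"roll":0,"claw":1},
  {"dx":0,"dy":0,"dz":1,"roll":0,"claw":1},
  {"dx":0,"dy":0,"dz":2.5,"roll":0,"claw":1},
])

```text
clock: 29.38
tcp_pos: [0.5884, -0.2534, 0.0357]
orientation: [-0.002, 0.547, 0.837, -0.0]
wrist_force: [-0.2, 0.1, -0.1]
finger_gap: 0.0853
grip_force: 0.0
```

Request:
send_rows([
  {"dx":-0.5,"dy":0.5,"dz":2,"roll":1.2,"claw":1},
  {"dx":-2,"dy":2,"dz":3.5,"roll":2.4,"claw":1},
  {"dx":-4,"dy":3.7,"dz":4.5,"roll":3.6,"claw":1},
  {"dx":-6,"dy":5.4,"dz":4.5,"roll":4.8,"claw":1},
  {"dx":-7.5,"dy":7,"dz":4.5,"roll":6,"claw":1},
])

```text
clock: 30.0
tcp_pos: [0.4044, -0.0817, 0.1496]
orientation: [0.001, 0.157, 0.988, -0.0]
wrist_force: [0.3, 0.5, 1.1]
finger_gap: 0.0853
grip_force: 0.0
```

Request:
send_rows([
  {"dx":0,"dy":0,"dz":1,"roll":0,"claw":1},
  {"dx":0,"dy":0,"dz":1.5,"roll":0,"claw":1},
  {"dx":0,"dy":0,"dz":1.5,"roll":0,"claw":1},
  {"dx":0,"dy":0,"dz":1.5,"roll":0,"claw":1},
  {"dx":0,"dy":0,"dz":1.5,"roll":0,"claw":1},
])

```text
clock: 30.62
tcp_pos: [0.4056, -0.0829, 0.1857]
orientation: [-0.001, 0.159, 0.987, 0.0]
wrist_force: [-0.2, -0.2, 0.2]
finger_gap: 0.0854
grip_force: 0.0
```

```bash
python3 - <<'E'
from m import *
w=shot('wrist','w15'); t=shot('top','t15'); s=get_state(); p=s['tcp_pos']; q=s['orientation'];print(p,np.degrees(2*np.arctan2(q[1],q[2])))
for r in(w,t):
    H,S,V=hsv(r); yy,xx=np.indices(H.shape)
    def near(p,z,rad):
        u,v=pix(r,(*p,z)); k=pix(r,(p[0]+rad,p[1],z)); return np.hypot(xx-u,yy-v)<np.hypot(*(k-[u,v]))
    def tr(fn,*a):
        try: fn(*a)
        except Exception as e: print(a[-1],'x')
    G=lambda m: cv2.convexHull(big(m))
    try: box((r,G((S>120)&(H<25)&(V>40)&near((.475,-.072),.016,.11)),.016),'board')
    except Exception: print('board x')
    try:
        g=(H>50)&(H<80)&(S>150)&(V>50); c=big(g); box((r,c,.005),'mat')
        m=np.zeros(H.shape,np.uint8); cv2.fillConvexPoly(m,cv2.convexHull(c),1); m=cv2.erode(m,np.ones((3,3)))
        k=((m>0)&~g&((S<90)|(V<50))); box((r,big(k),.010),'spoon')
    except Exception: print('mat x')
    try: circ((r,G((H>100)&(H<125)&(S>150)&(V>40)),.008),'blue')
    except Exception: print('blue x')
    for nm,pp,m in(('tin',(.385,-.295),(S<60)&(V>100)&~((H<30)&(S>60))),('timer',(.59,-.2565),(S<90)&(V<90)),('cork',(.385,-.295),(S>90)&(H<30))):
        try: circ((r,G(m&near(pp,.033,.04 if nm!='cork' else .06)),.033 if nm!='cork' else .008),nm)
        except Exception: print(nm,'x')
a=cv2.resize(w['image'],None,fx=1.5,fy=1.5); cv2.imwrite('pics/w15s.png',a)
E
```

```text
[ 0.40546792 -0.08272053  0.18577907] 18.30715521952128
board c 0.4754 -0.0719 size 0.1658 0.0606 yaw -18.3
mat c 0.3805 0.1789 size 0.1262 0.0573 yaw -89.5
spoon c 0.3836 0.1834 size 0.1063 0.0271 yaw 85.6
blue c 0.5892 -0.2492 d 0.0671 0.0864 | enc 0.5893 -0.2538 0.0875
tin c 0.3897 -0.3032 d 0.0684 0.0746 | enc 0.3895 -0.3032 0.0741
timer c 0.5828 -0.2538 d 0.0578 0.0666 | enc 0.5835 -0.2532 0.0664
cork c 0.3842 -0.2943 d 0.0881 0.0896 | enc 0.3839 -0.294 0.0895
board x
mat c 0.3996 0.1489 size 0.0562 0.0138 yaw 89.7
mat x
blue c 0.59 -0.2572 d 0.0854 0.0861 | enc 0.5898 -0.2573 0.0869
tin c 0.3879 -0.2982 d 0.0647 0.0762 | enc 0.3871 -0.2955 0.0767
timer c 0.584 -0.2548 d 0.0554 0.0614 | enc 0.5838 -0.2542 0.0623
cork c 0.3846 -0.2947 d 0.0864 0.0879 | enc 0.3844 -0.2943 0.088
```

View pics/w15s.png

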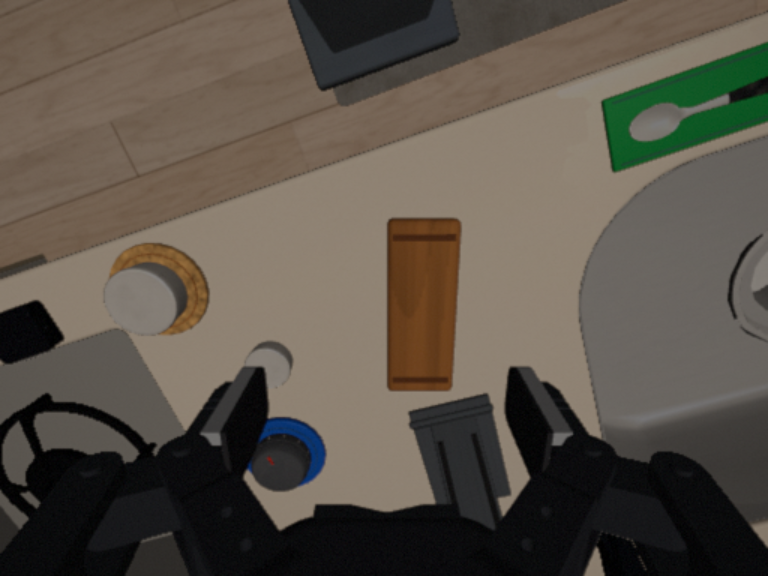

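This shows the bare board at (424,305), the tin on cork (145,298), the timer on blue (282,460) and the spoon on the mat. The board's centre is (0.4754, -0.0719) with yaw -18.3°. I'll grip it across its width, 8 mm nearer than centre, so the rest's plate can pivot it up.

Request:
send_rows([
  {"dx":1.3,"dy":0.3,"dz":-2,"roll":0,"claw":1},
  {"dx":2.5,"dy":0.54,"dz":-4,"roll":0,"claw":1},
  {"dx":2.5,"dy":0.54,"dz":-6,"roll":0,"claw":0.75},
  {"dx":2.5,"dy":0.54,"dz":-7.6,"roll":0,"claw":0.75},
  {"dx":2.5,"dy":0.54,"dz":-8,"roll":0,"claw":0.75},
], grip_force=22)

```text
clock: 31.35
tcp_pos: [0.4654, -0.0682, -0.0163]
orientation: [-0.003, 0.159, 0.987, 0.001]
wrist_force: [-0.3, 0.1, 0.7]
finger_gap: 0.0747
grip_force: 0.0
```

Request:
send_rows([
  {"dx":0,"dy":0,"dz":-0.2,"roll":0,"claw":0.75},
  {"dx":0,"dy":0,"dz":-0.4,"roll":0,"claw":0.75},
  {"dx":0,"dy":0,"dz":-0.5,"roll":0,"claw":0.75},
  {"dx":0,"dy":0,"dz":-0.5,"roll":0,"claw":0.75},
  {"dx":0,"dy":0,"dz":-0.5,"roll":0,"claw":0.75},
])

```text
clock: 31.98
tcp_pos: [0.4684, -0.0692, -0.0256]
orientation: [0.0, 0.159, 0.987, -0.0]
wrist_force: [0.7, -0.1, 0.2]
finger_gap: 0.0746
grip_force: 0.0
```

Request:
send_rows([
  {"dx":0,"dy":0,"dz":-0.15,"roll":0,"claw":0.75},
  {"dx":0,"dy":0,"dz":-0.3,"roll":0,"claw":0.75},
  {"dx":0,"dy":0,"dz":-0.44,"roll":0,"claw":0.75},
  {"dx":0,"dy":0,"dz":-0.54,"roll":0,"claw":0.75},
  {"dx":0,"dy":0,"dz":-0.54,"roll":0,"claw":0.75},
])

```text
clock: 32.6
tcp_pos: [0.4678, -0.069, -0.0399]
orientation: [-0.0, 0.159, 0.987, 0.0]
wrist_force: [0.3, -0.9, -0.1]
finger_gap: 0.0746
grip_force: 0.0
```

Free of contact at rep -0.040. Closing on the board, then lifting slightly.

Request:
send_rows([
  {"dx":0,"dy":0,"dz":-0.04,"roll":0,"claw":0.3},
  {"dx":0,"dy":0,"dz":-0.04,"roll":0,"claw":0.3},
  {"dx":0,"dy":0,"dz":-0.04,"roll":0,"claw":0.3},
  {"dx":0,"dy":0,"dz":-0.04,"roll":0,"claw":0.3},
  {"dx":0,"dy":0,"dz":-0.04,"roll":0,"claw":0.3},
])

```text
clock: 33.22
tcp_pos: [0.4681, -0.0692, -0.0402]
orientation: [0.0, 0.159, 0.987, -0.0]
wrist_force: [-3.0, 0.6, 6.2]
finger_gap: 0.0635
grip_force: 23.7
```

Request:
send_rows([
  {"dx":0,"dy":0,"dz":0.1,"roll":0,"claw":0.3},
  {"dx":0,"dy":0,"dz":0.3,"roll":0,"claw":0.3},
  {"dx":0,"dy":0,"dz":0.6,"roll":0,"claw":0.3},
  {"dx":0,"dy":0,"dz":1.2,"roll":0,"claw":0.3},
  {"dx":0,"dy":0,"dz":2,"roll":0,"claw":0.3},
])

```text
clock: 33.85
tcp_pos: [0.4676, -0.0689, 0.0098]
orientation: [-0.0, 0.159, 0.987, 0.0]
wrist_force: [0.0, 0.4, -2.1]
finger_gap: 0.0636
grip_force: 25.2
```

```bash
cat > bd.py <<'E'
from m import *
import sys
n=sys.argv[1]; z=float(sys.argv[2])
w=shot('wrist',n); s=get_state(); p=s['tcp_pos']; q=s['orientation']; h=-np.degrees(2*np.arctan2(q[1],q[2]))
print(p.round(4),'heading',round(h,1),'gap',s['finger_gap'].round(4),'F',s['wrist_force'].round(1))
H,S,V=hsv(w); m=(S>120)&(H<25)&(V>35); c=big(m)
f=np.array([np.cos(np.radians(h)),np.sin(np.radians(h))]); pts=W(w,c,z)-p[:2]
a=pts@f; b=pts@[-f[1],f[0]]
print('apparent along',a.min().round(4),a.max().round(4),'across',b.min().round(4),b.max().round(4),'rows',c[:,0,1].min(),c[:,0,1].max())
k=c[c[:,0,1]<c[:,0,1].min()+4][:,0]; print('near edge px',k[:,0].min(),k[:,0].max(),k[:,1].min())
E
python3 bd.py w16 .066
```

```text
Traceback (most recent call last):
  File "bd.py", line 5, in <module>
    print(p.round(4),'heading',round(h,1),'gap',s['finger_gap'].round(4),'F',s['wrist_force'].round(1))
                                                ^^^^^^^^^^^^^^^^^^^^^
AttributeError: 'float' object has no attribute 'round'
```

The board is held (fz shows its weight). Lifting, turning to the rest's heading and hovering above it.

Request:
send_rows([
  {"dx":0,"dy":0,"dz":1.2,"roll":0.4,"claw":0.3},
  {"dx":0.5,"dy":0,"dz":2.4,"roll":0.8,"claw":0.3},
  {"dx":1.8,"dy":-0.1,"dz":2.9,"roll":1.2,"claw":0.3},
  {"dx":3.3,"dy":-0.2,"dz":2.9,"roll":1.6,"claw":0.3},
  {"dx":5,"dy":-0.3,"dz":2.9,"roll":1.88,"claw":0.3},
])

```text
clock: 34.52
tcp_pos: [0.5941, -0.0766, 0.0822]
orientation: [0.0, 0.028, 1.0, -0.0]
wrist_force: [0.6, -0.5, -2.0]
finger_gap: 0.0632
grip_force: 25.9
```

```bash
sed -i "s/s\['finger_gap'\].round(4)/round(s['finger_gap'],4)/" bd.py; python3 bd.py w17 .130
python3 - <<'E'
from m import *
w=load('w17'); s=get_state(); p=s['tcp_pos']; h=np.radians(-3.3); f=np.array([np.cos(h),np.sin(h),0]); g=np.array([-f[1],f[0],0])
for a in(-.077,): print([pix(w,p+f*a+g*b+[0,0,zz]).round(1) for b in(-.032,.032) for zz in(.056,.040)])
im=w['image']; print([int(x) for x in pix(w,(.578,-.0757,.022))])
# rest lip visible? dark region below board rows
E
```

```text
[ 0.6003 -0.0776  0.0817] heading -3.1 gap 0.0635 F [ 9.5 -2.7 -2.1]
apparent along -0.0803 0.0591 across -0.0324 0.0335 rows 117 344
near edge px 193 322 117
[array([184.6, 125.9]), array([192.4, 122.1]), array([328.4, 126.1]), array([320.7, 122.3])]
[257, 172]
```

Request:
send_rows([
  {"dx":1,"dy":-0.05,"dz":0,"roll":0,"claw":0.3},
  {"dx":1.9,"dy":-0.05,"dz":0,"roll":0,"claw":0.3},
  {"dx":1.9,"dy":-0.05,"dz":0,"roll":0,"claw":0.3},
  {"dx":1.9,"dy":-0.05,"dz":0,"roll":0,"claw":0.3},
  {"dx":1.9,"dy":-0.05,"dz":0,"roll":0,"claw":0.3},
])

```text
clock: 35.2
tcp_pos: [0.6395, -0.0777, 0.0819]
orientation: [-0.0, 0.028, 1.0, 0.0]
wrist_force: [-0.2, -0.8, -1.7]
finger_gap: 0.0633
grip_force: 25.9
```

```bash
python3 bd.py w18 .130; python3 - <<'E'
from m import *
w=load('w18'); im=w['image']
# rest lip mask: dark grey on beige around expected location
u,v=pix(w,(.578,-.0757,.022)).astype(int); print(u,v)
H,S,V=hsv(w)
for c in range(u-50,u+51,20): print(c,V[v-25:v+30:2,c].tolist())
print('row',V[v+4,u-70:u+71:4].tolist(),S[v+4,u-70:u+71:4].tolist())
E
```

```text
[ 0.6397 -0.0778  0.082 ] heading -3.3 gap 0.0634 F [-0.6  0.6 -2.2]
apparent along -0.0742 0.0647 across -0.0329 0.0328 rows 117 344
near edge px 193 322 117
255 121
205 [161, 162, 162, 162, 162, 162, 162, 162, 162, 163, 74, 83, 98, 108, 109, 112, 114, 114, 115, 113, 115, 114, 114, 115, 111, 75, 76, 77]
225 [162, 162, 162, 163, 162, 163, 163, 163, 163, 164, 74, 81, 99, 109, 109, 113, 115, 117, 116, 116, 115, 117, 116, 116, 112, 76, 76, 76]
245 [163, 163, 163, 163, 163, 163, 163, 164, 163, 164, 81, 85, 106, 116, 119, 121, 124, 126, 126, 126, 126, 126, 125, 125, 120, 77, 74, 77]
265 [163, 162, 163, 163, 163, 161, 163, 164, 163, 164, 94, 91, 107, 113, 116, 116, 118, 119, 118, 120, 119, 119, 118, 118, 114, 75, 77, 76]
285 [163, 163, 163, 163, 164, 163, 164, 163, 163, 164, 91, 86, 104, 111, 113, 116, 117, 119, 119, 119, 119, 119, 119, 119, 114, 77, 76, 78]
305 [161, 163, 163, 163, 162, 163, 164, 163, 162, 163, 94, 88, 104, 111, 114, 117, 119, 121, 121, 121, 121, 121, 122, 122, 117, 74, 75, 76]
row [161, 127, 96, 110, 109, 110, 109, 110, 110, 110, 112, 116, 115, 113, 116, 121, 121, 121, 122, 120, 116, 111, 106, 107, 116, 115, 114, 117, 117, 118, 114, 121, 123, 119, 118, 114] [43, 64, 186, 181, 185, 181, 182, 176, 181, 178, 175, 180, 180, 178, 178, 179, 179, 181, 180, 181, 178, 177, 178, 183, 178, 175, 179, 177, 179, 179, 183, 179, 182, 178, 175, 143]
```

Request:
send_rows([
  {"dx":0.29,"dy":-0.06,"dz":-0.3,"roll":0,"claw":0.3},
  {"dx":0.29,"dy":-0.06,"dz":-0.6,"roll":0,"claw":0.3},
  {"dx":0.29,"dy":-0.06,"dz":-0.9,"roll":0,"claw":0.3},
  {"dx":0.29,"dy":-0.06,"dz":-1.0,"roll":0,"claw":0.3},
  {"dx":0.29,"dy":-0.06,"dz":-1.0,"roll":0,"claw":0.3},
])

```text
clock: 35.88
tcp_pos: [0.6475, -0.0792, 0.0565]
orientation: [-0.0, 0.028, 1.0, 0.0]
wrist_force: [0.1, -0.3, -1.1]
finger_gap: 0.0632
grip_force: 25.9
```

Request:
send_rows([
  {"dx":0,"dy":0,"dz":-0.07,"roll":0,"claw":0.3},
  {"dx":0,"dy":0,"dz":-0.14,"roll":0,"claw":0.3},
  {"dx":0,"dy":0,"dz":-0.21,"roll":0,"claw":0.3},
  {"dx":0,"dy":0,"dz":-0.28,"roll":0,"claw":0.3},
  {"dx":0,"dy":0,"dz":-0.28,"roll":0,"claw":0.3},
])

```text
clock: 36.5
tcp_pos: [0.6479, -0.0794, 0.051]
orientation: [0.0, 0.028, 1.0, -0.0]
wrist_force: [-3.1, -0.2, 3.8]
finger_gap: 0.063
grip_force: 26.6
```

```bash
python3 bd.py w19 .1
```

```text
[ 0.6478 -0.0794  0.0509] heading -3.2 gap 0.0635 F [-3.4  0.4  4.3]
apparent along -0.0741 0.0639 across -0.0326 0.0325 rows 117 344
near edge px 193 322 117
```

Contact with the plate top came about where expected. Continuing the descent in small steps.

Request:
send_rows([
  {"dx":0,"dy":0,"dz":-0.05,"roll":0,"claw":0.3},
  {"dx":0,"dy":0,"dz":-0.1,"roll":0,"claw":0.3},
  {"dx":0,"dy":0,"dz":-0.15,"roll":0,"claw":0.3},
  {"dx":0,"dy":0,"dz":-0.2,"roll":0,"claw":0.3},
  {"dx":0,"dy":0,"dz":-0.2,"roll":0,"claw":0.3},
])

```text
clock: 37.17
tcp_pos: [0.6469, -0.0793, 0.0458]
orientation: [-0.0, 0.028, 1.0, -0.0]
wrist_force: [-5.7, 1.4, 7.5]
finger_gap: 0.0631
grip_force: 27.8
```

```bash
python3 bd.py w20 .1
```

```text
[ 0.6469 -0.0793  0.0458] heading -3.2 gap 0.0632 F [-6.1  0.5  5.9]
apparent along -0.0745 0.0589 across -0.033 0.0327 rows 117 345
near edge px 196 319 117
```

It is pivoting, with the near edge narrowing from 129 to 123 px. Continuing.

Request:
send_rows([
  {"dx":0,"dy":0,"dz":-0.05,"roll":0,"claw":0.3},
  {"dx":0,"dy":0,"dz":-0.1,"roll":0,"claw":0.3},
  {"dx":0,"dy":0,"dz":-0.15,"roll":0,"claw":0.3},
  {"dx":0,"dy":0,"dz":-0.2,"roll":0,"claw":0.3},
  {"dx":0,"dy":0,"dz":-0.2,"roll":0,"claw":0.3},
])

```text
clock: 37.85
tcp_pos: [0.6465, -0.0793, 0.0406]
orientation: [-0.001, 0.028, 1.0, -0.0]
wrist_force: [-6.7, 0.4, 7.2]
finger_gap: 0.063
grip_force: 28.9
```

```bash
python3 bd.py w21 .1
```

```text
[ 0.6466 -0.0793  0.0406] heading -3.3 gap 0.063 F [-6.4  0.9  6.8]
apparent along -0.0741 0.0538 across -0.0337 0.0336 rows 119 346
near edge px 200 315 119
```

Request:
send_rows([
  {"dx":0,"dy":0,"dz":-0.06,"roll":0,"claw":0.3},
  {"dx":0,"dy":0,"dz":-0.12,"roll":0,"claw":0.3},
  {"dx":0,"dy":0,"dz":-0.18,"roll":0,"claw":0.3},
  {"dx":0,"dy":0,"dz":-0.24,"roll":0,"claw":0.3},
  {"dx":0,"dy":0,"dz":-0.24,"roll":0,"claw":0.3},
])

```text
clock: 38.52
tcp_pos: [0.6469, -0.0793, 0.0347]
orientation: [-0.001, 0.028, 1.0, -0.0]
wrist_force: [-6.3, 0.5, 6.8]
finger_gap: 0.0631
grip_force: 30.3
```

```bash
python3 bd.py w22 .1
```

```text
[ 0.6469 -0.0793  0.0347] heading -3.2 gap 0.0632 F [-5.5 -0.2  6.5]
apparent along -0.0722 0.0471 across -0.0333 0.0333 rows 125 346
near edge px 203 312 125
```

```bash
cat > pitch.py <<'E'
from m import *
import sys
w=load(sys.argv[1]); p=np.array([float(x) for x in sys.argv[2:5]]); h=np.radians(-3.3); f=np.array([np.cos(h),np.sin(h),0]); g=np.array([-f[1],f[0],0])
for s in (.077,.081):
  for th in range(0,60,5):
    t=np.radians(th); o=[]
    for n in(.008,-.008):
        e=p+[0,0,.048]+f*(-s*np.cos(t)-n*np.sin(t))+np.array([0,0,-s*np.sin(t)+n*np.cos(t)])
        a,b=pix(w,e-g*.027),pix(w,e+g*.027); o+=[round(b[0]-a[0]),round(a[1])]
    print(s,th,o)
E
python3 pitch.py w22 .6469 -.0793 .0347
```

```text
0.077 0 [124, 111, 110, 109]
0.077 5 [118, 110, 105, 110]
0.077 10 [112, 109, 100, 113]
0.077 15 [107, 110, 96, 116]
0.077 20 [102, 112, 92, 120]
0.077 25 [98, 115, 89, 124]
0.077 30 [94, 118, 85, 129]
0.077 35 [90, 122, 82, 135]
0.077 40 [86, 127, 80, 140]
0.077 45 [83, 133, 77, 147]
0.077 50 [81, 138, 75, 153]
0.077 55 [78, 144, 73, 160]
0.081 0 [125, 102, 111, 101]
0.081 5 [119, 100, 106, 102]
0.081 10 [113, 100, 101, 105]
0.081 15 [107, 102, 96, 109]
0.081 20 [102, 104, 92, 113]
0.081 25 [97, 108, 88, 118]
0.081 30 [93, 112, 85, 123]
0.081 35 [89, 116, 82, 129]
0.081 40 [86, 122, 79, 135]
0.081 45 [83, 128, 77, 142]
0.081 50 [80, 134, 74, 149]
0.081 55 [77, 140, 72, 156]
```

```bash
cat > line.py <<'E'
from m import *
import sys
for n in sys.argv[1:]:
    w=load(n); H,S,V=hsv(w); m=(S>120)&(H<25)&(V>35); T=np.array(w['world_to_cam'])
    c=big(m); M=np.zeros(H.shape,np.uint8); cv2.drawContours(M,[c],-1,1,-1)
    r0=c[:,0,1].min(); P=[]
    for v in range(r0+8,r0+60,2):
        x=np.flatnonzero(M[v]); 
        if len(x)<40: continue
        d=w['fx']*.064/(x[-1]-x[0]+1); u=(x[-1]+x[0])/2
        cam=np.array([(u-w['cx'])/w['fx']*d,-(v-w['cy'])/w['fy']*d,-d]); P.append(T[:3,:3].T@(cam-T[:3,3]))
    P=np.array(P); a=P.mean(0); U=np.linalg.svd(P-a)[2][0]; U*=np.sign(U[0]); 
    o,dr=ray(w,c[c[:,0,1].argmin(),0,0],r0); # near edge: intersect ray with line (x-z)
    A=np.array([[U[0],-dr[0]],[U[2],-dr[2]]]); k=np.linalg.solve(A,(o-a)[[0,2]])[0]; e=a+k*U
    print(n,'pitch',np.degrees(np.arctan2(U[2],U[0])).round(1),'yaw',np.degrees(np.arctan2(U[1],U[0])).round(1),'near top edge',e.round(4),'n',len(P))
E
python3 line.py w18 w19 w20 w21 w22
```

```text
w18 pitch -0.1 yaw -3.2 near top edge [ 0.564  -0.0734  0.1318] n 26
w19 pitch 1.9 yaw -3.3 near top edge [ 0.5723 -0.075   0.0995] n 26
w20 pitch 8.2 yaw -3.5 near top edge [ 0.5722 -0.075   0.0853] n 26
w21 pitch 17.7 yaw -3.0 near top edge [ 0.5738 -0.0752  0.07  ] n 26
w22 pitch 20.8 yaw -3.3 near top edge [ 0.5781 -0.0754  0.0558] n 26
```

The estimator gives about 0° when level and now 21–26°, with yaw -3.3° as wanted. I'll shift slightly forward for lip clearance while descending further.

Request:
send_rows([
  {"dx":0.1,"dy":0,"dz":-0.05,"roll":0,"claw":0.3},
  {"dx":0.2,"dy":-0.01,"dz":-0.1,"roll":0,"claw":0.3},
  {"dx":0.25,"dy":-0.01,"dz":-0.15,"roll":0,"claw":0.3},
  {"dx":0.25,"dy":-0.01,"dz":-0.2,"roll":0,"claw":0.3},
  {"dx":0.25,"dy":-0.01,"dz":-0.2,"roll":0,"claw":0.3},
])

```text
clock: 39.2
tcp_pos: [0.6495, -0.0794, 0.0284]
orientation: [-0.004, 0.029, 1.0, 0.0]
wrist_force: [-11.9, 0.3, 6.1]
finger_gap: 0.0636
grip_force: 33.8
```

```bash
python3 bd.py w23 .1; python3 line.py w23
```

```text
[ 0.6495 -0.0794  0.0284] heading -3.3 gap 0.0634 F [-12.4  -1.4   6.2]
apparent along -0.0705 0.0401 across -0.0326 0.0322 rows 130 346
near edge px 207 308 130
w23 pitch 30.3 yaw -3.4 near top edge [ 0.585  -0.0757  0.0392] n 26
```

Request:
send_rows([
  {"dx":0,"dy":0,"dz":-0.05,"roll":0,"claw":0.3},
  {"dx":0,"dy":0,"dz":-0.1,"roll":0,"claw":0.3},
  {"dx":0,"dy":0,"dz":-0.14,"roll":0,"claw":0.3},
  {"dx":0,"dy":0,"dz":-0.18,"roll":0,"claw":0.3},
  {"dx":0,"dy":0,"dz":-0.18,"roll":0,"claw":0.3},
])

```text
clock: 39.88
tcp_pos: [0.6511, -0.0796, 0.0249]
orientation: [-0.002, 0.029, 1.0, -0.0]
wrist_force: [-10.8, -0.2, 8.6]
finger_gap: 0.0633
grip_force: 36.3
```

```bash
python3 bd.py w24 .1; python3 line.py w24
```

```text
[ 0.6511 -0.0796  0.0249] heading -3.3 gap 0.0633 F [-10.4  -0.2   9.6]
apparent along -0.0692 0.0361 across -0.032 0.032 rows 135 346
near edge px 209 306 135
w24 pitch 38.6 yaw -4.1 near top edge [ 0.591  -0.0758  0.0291] n 26
```

Pitch is about 43.5° and pressing normal to the plate. Sliding about 5 mm down along the plate to the lip.

Request:
send_rows([
  {"dx":-0.06,"dy":0,"dz":-0.04,"roll":0,"claw":0.3},
  {"dx":-0.1,"dy":0.01,"dz":-0.08,"roll":0,"claw":0.3},
  {"dx":-0.14,"dy":0.01,"dz":-0.12,"roll":0,"claw":0.3},
  {"dx":-0.18,"dy":0.01,"dz":-0.16,"roll":0,"claw":0.3},
  {"dx":-0.18,"dy":0.01,"dz":-0.16,"roll":0,"claw":0.3},
])

```text
clock: 40.55
tcp_pos: [0.6514, -0.0797, 0.0234]
orientation: [0.002, 0.028, 1.0, -0.0]
wrist_force: [-3.8, 0.8, 12.4]
finger_gap: 0.0631
grip_force: 37.2
```

```bash
python3 bd.py w25 .1; python3 line.py w25
```

```text
[ 0.6514 -0.0797  0.0234] heading -3.2 gap 0.0634 F [-3.7  0.7 12.4]
apparent along -0.0696 0.0341 across -0.0316 0.0316 rows 137 346
near edge px 209 306 137
w25 pitch 42.1 yaw -3.8 near top edge [ 0.5923 -0.0761  0.0246] n 26
```

The up-plate reaction of about 7 N and the lower edge at z 0.0246 (expected 0.0253) say it is on the lip. Releasing.

Request:
send_rows([
  {"dx":0,"dy":0,"dz":0,"roll":0,"claw":0.55},
  {"dx":0,"dy":0,"dz":0,"roll":0,"claw":0.6},
  {"dx":0,"dy":0,"dz":0,"roll":0,"claw":0.75},
  {"dx":0,"dy":0,"dz":0,"roll":0,"claw":0.9},
  {"dx":0,"dy":0,"dz":0,"roll":0,"claw":1},
])

```text
clock: 41.22
tcp_pos: [0.6494, -0.0793, 0.0201]
orientation: [-0.0, 0.028, 1.0, 0.0]
wrist_force: [0.2, -0.3, 0.0]
finger_gap: 0.0857
grip_force: 0.0
```

```bash
python3 bd.py w26 .1; python3 line.py w26
```

```text
[ 0.6495 -0.0793  0.0202] heading -3.2 gap 0.0852 F [0.2 0.9 0.7]
apparent along -0.0689 0.0338 across -0.0333 0.0332 rows 139 351
near edge px 209 305 139
w26 pitch 43.5 yaw -3.4 near top edge [ 0.5925 -0.0763  0.0205] n 26
```

Seated, pitch about 44°, yaw -3.4°. Retreating straight up, then back.

Request:
send_rows([
  {"dx":0,"dy":0,"dz":0.6,"roll":0,"claw":1},
  {"dx":0,"dy":0,"dz":1.5,"roll":0,"claw":1},
  {"dx":0,"dy":0,"dz":3,"roll":0,"claw":1},
  {"dx":0,"dy":0,"dz":5,"roll":0,"claw":1},
  {"dx":0,"dy":0,"dz":6.5,"roll":0,"claw":1},
])

```text
clock: 41.9
tcp_pos: [0.6502, -0.0795, 0.1867]
orientation: [0.002, 0.028, 1.0, -0.0]
wrist_force: [0.4, 0.0, -0.4]
finger_gap: 0.0854
grip_force: 0.0
```

Request:
send_rows([
  {"dx":-2,"dy":0,"dz":0.5,"roll":0,"claw":1},
  {"dx":-4,"dy":0,"dz":1,"roll":0,"claw":1},
  {"dx":-6,"dy":0,"dz":1.5,"roll":0,"claw":1},
  {"dx":-8,"dy":0,"dz":2,"roll":0,"claw":1},
  {"dx":-9,"dy":0,"dz":2,"roll":0,"claw":1},
])

```text
clock: 42.52
tcp_pos: [0.423, -0.0793, 0.2354]
orientation: [0.002, 0.028, 1.0, -0.001]
wrist_force: [-0.8, -0.3, 0.0]
finger_gap: 0.0853
grip_force: 0.0
```

Request:
send_rows([
  {"dx":0,"dy":2,"dz":0,"roll":0,"claw":1},
  {"dx":0,"dy":4,"dz":0,"roll":0,"claw":1},
  {"dx":0,"dy":4,"dz":0,"roll":0,"claw":1},
  {"dx":0,"dy":4,"dz":0,"roll":0,"claw":1},
  {"dx":0,"dy":4,"dz":0,"roll":0,"claw":1},
])

```text
clock: 43.15
tcp_pos: [0.4248, 0.0198, 0.2332]
orientation: [0.0, 0.029, 1.0, -0.0]
wrist_force: [0.5, 0.0, 0.0]
finger_gap: 0.0855
grip_force: 0.0
```

```bash
cat > fin.py <<'E'
from m import *
w=shot('wrist','wf'); t=shot('top','tf'); print(get_state()['tcp_pos'].round(3))
for nm,r in(('wrist',w),('top',t)):
    print('==',nm); H,S,V=hsv(r); yy,xx=np.indices(H.shape)
    def near(p,z,rad):
        u,v=pix(r,(*p,z)); k=pix(r,(p[0]+rad,p[1],z)); return np.hypot(xx-u,yy-v)<np.hypot(*(k-[u,v]))
    try:
        g=(H>50)&(H<80)&(S>150)&(V>50); c=big(g); box((r,c,.005),'mat')
        m=np.zeros(H.shape,np.uint8); cv2.fillConvexPoly(m,cv2.convexHull(c),1); m=cv2.erode(m,np.ones((5,5)))
        k=cv2.morphologyEx(((m>0)&~g).astype(np.uint8),cv2.MORPH_OPEN,np.ones((2,2))); box((r,big(k),.010),'spoon')
    except Exception as e: print('mat x')
    try:
        c=big((S>120)&(H<25)&(V>35)&near((.64,-.08),.07,.16)); q=cv2.boxPoints(cv2.minAreaRect(c)); print('board box px',q.round(1).tolist())
        d=[pix(r,(.652+.998*a-.0*b,-.0796-.0576*a+b,z)).round(1).tolist() for a,z in((-.0663,.0253),(.0537,.1453)) for b in(-.032,.032)]; print('expected seat px',d)
    except Exception as e: print('board x',e)
    for n2,cc,R in(('tin',(.3844,-.2947),.031),('timer',(.590,-.257),.030)):
        a=[pix(r,(cc[0]+R*i,cc[1]+R*j,.033)) for i,j in((1,0),(-1,0),(0,1),(0,-1))]; u,v=pix(r,(*cc,.033)); u,v=int(round(u)),int(round(v))
        print(n2,'exp col rows',a[0].round(1),a[1].round(1),'row cols',a[2].round(1),a[3].round(1))
        if 24<v<355 and 24<u<485:
            print(' V col',v-24,V[v-24:v+25,u].tolist(),'\n S row',u-24,S[v,u-24:u+25].tolist())
E
python3 fin.py
```

```text
[0.425 0.02  0.233]
== wrist
mat c 0.3805 0.1959 size 0.1564 0.0573 yaw -89.5
spoon c 0.3842 0.1944 size 0.1276 0.0274 yaw 86.6
board box px [[176.0, 352.29998779296875], [183.10000610351562, 257.1000061035156], [225.5, 260.29998779296875], [218.5, 355.3999938964844]]
expected seat px [[184.2, 257.4], [223.7, 255.3], [170.0, 384.0], [217.2, 382.0]]
tin exp col rows [ 32.7 162.4] [ 17.7 117. ] row cols [ 47.8 139. ] [  3.1 141.6]
 V col 116 [125, 114, 73, 87, 117, 129, 127, 125, 127, 127, 129, 128, 128, 129, 128, 128, 128, 129, 129, 130, 129, 128, 128, 129, 128, 128, 128, 128, 128, 127, 127, 128, 127, 127, 127, 128, 128, 128, 128, 128, 128, 128, 128, 128, 127, 125, 118, 118, 138] 
 S row 1 [29, 26, 26, 28, 28, 30, 28, 28, 30, 32, 28, 30, 28, 30, 30, 30, 30, 28, 30, 30, 30, 30, 30, 30, 30, 32, 30, 30, 28, 28, 30, 28, 28, 28, 29, 28, 28, 29, 30, 30, 28, 28, 23, 20, 20, 34, 30, 32, 43]
timer exp col rows [ 95.5 282.6] [ 86.  250.8] row cols [109.4 266.1] [ 72.4 268. ]
 V col 243 [112, 99, 36, 27, 27, 29, 31, 30, 32, 36, 40, 48, 48, 48, 48, 47, 47, 48, 48, 47, 46, 45, 49, 48, 45, 45, 45, 
[... 929 characters left out ...]
4, 31, 42, 140, 125, 140, 127, 132, 3, 11, 16, 15, 18, 16, 17, 18, 18, 17, 15, 17, 18, 17, 18, 17, 15, 16, 12, 56, 76, 28, 33, 34, 34, 35, 34, 35, 35, 35, 35, 34, 34, 35]
timer exp col rows [325.8 168.2] [328.4 183.5] row cols [318.4 176.4] [335.6 175.2]
 V col 152 [181, 181, 181, 181, 181, 181, 180, 180, 181, 181, 181, 181, 181, 181, 185, 198, 158, 103, 63, 67, 67, 68, 67, 67, 68, 70, 71, 77, 76, 74, 69, 55, 51, 43, 112, 133, 148, 155, 108, 186, 189, 182, 181, 181, 181, 180, 181, 181, 181] 
 S row 303 [35, 34, 35, 34, 34, 34, 35, 33, 34, 38, 49, 149, 223, 200, 203, 183, 73, 11, 4, 4, 4, 7, 4, 4, 8, 7, 0, 0, 4, 4, 4, 31, 163, 207, 222, 114, 52, 39, 34, 34, 34, 34, 34, 32, 34, 34, 34, 34, 37]
```

The tin and timer are centred to within 2 mm and the spoon is within 4 mm at about 4°. Last check: the board against the lip's own edges.

```bash
python3 - <<'E'
from m import *
w=load('wf'); H,S,V=hsv(w); 
for v in (246,249,252,255,262,270,280,300,320):
    d=np.flatnonzero((V[v,150:260]<85)&(S[v,150:260]<75))+150; b=np.flatnonzero((S[v,150:260]>120)&(H[v,150:260]<25)&(V[v,150:260]>35))+150
    print(v,'dark',(d.min(),d.max(),(d.min()+d.max())/2) if len(d) else None,'brown',(b.min(),b.max(),(b.min()+b.max())/2) if len(b) else None)
m=(S>120)&(H<25)&(V>35); m[:, :150]=0; m[:,260:]=0; m[:235]=0
r=np.flatnonzero(m.sum(1)>20); T=np.array(w['world_to_cam']); P=[]
for v in range(r[0]+6,r[-1]-25,2):
    x=np.flatnonzero(m[v]); dd=w['fx']*.064/(x[-1]-x[0]+1); u=(x[0]+x[-1])/2
    P.append(T[:3,:3].T@(np.array([(u-w['cx'])/w['fx']*dd,-(v-w['cy'])/w['fy']*dd,-dd])-T[:3,3]))
P=np.array(P); U=np.linalg.svd(P-P.mean(0))[2][0]; U*=np.sign(U[0]); print(r[0],r[-1],U.round(3),P[0].round(3),P[-1].round(3))
E
```

```text
246 dark (np.int64(161), np.int64(172), np.float64(166.5)) brown None
249 dark (np.int64(159), np.int64(176), np.float64(167.5)) brown None
252 dark (np.int64(157), np.int64(230), np.float64(193.5)) brown None
255 dark (np.int64(150), np.int64(230), np.float64(190.0)) brown None
262 dark (np.int64(150), np.int64(230), np.float64(190.0)) brown (np.int64(186), np.int64(223), np.float64(204.5))
270 dark (np.int64(150), np.int64(230), np.float64(190.0)) brown (np.int64(185), np.int64(223), np.float64(204.0))
280 dark (np.int64(150), np.int64(231), np.float64(190.5)) brown (np.int64(184), np.int64(223), np.float64(203.5))
300 dark (np.int64(150), np.int64(232), np.float64(191.0)) brown (np.int64(182), np.int64(222), np.float64(202.0))
320 dark (np.int64(150), np.int64(162), np.float64(156.0)) brown (np.int64(179), np.int64(220), np.float64(199.5))
260 346 [ 0.716 -0.04   0.697] [ 0.605 -0.078  0.024] [ 0.663 -0.082  0.079]
```

The board is at pitch 44.2° and yaw -3.2°, centred on the lip to about 1 mm. Handing in.

```bash
python3 -c "
from workcell import hand_in
print(hand_in())"
```

```text
the job is handed in; nothing more can be done
None
```

The job is done and handed in: spoon on the mat (within 4 mm, about 4° skewed), white tin on the cork and timer on the blue coaster (each within 2 mm), and the board seated in the rest at 44°, about 1 mm off centre; the fork and black tin were left alone.

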